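Slip a boxed figure back into a full display tray

ROBOT

A 6-joint arm with a two-finger parallel gripper is mounted at the origin on the work surface. World frame = base frame: x ahead of the robot, y to its left, z up, the work surface at z = 0. Lengths are in m, angles in rad, forces in N, time in s.
With the tool pointing down it reaches from about 0.25 to 0.8 m from the base axis. Payload 3.9 kg.
Tool frame: the origin (TCP) lies midway between the tips of the shut fingers; the grasp point (between the pads) lies 19 mm behind it (manip.grasp_offset is the distance from the TCP to the grasp point, in m); z points along the fingers, y is the direction in which the jaws open and shut (so a half turn about z gives the same grasp; the last joint's range is limited). The gripper opens to 85 mm and grips with 20 to 120 N. Pads are 22 mm wide; open, the fingers measure 114 mm over their backs; the gripper's body (76 mm by 85 mm) begins 54 mm behind the grasp point. The pads swing forward as they close: fully open they stand 13 mm farther back than shut.
Start: joints at [-1.116, 0.26, -0.138, 1.173, 0, 1.571], TCP at [0.231, -0.472, 0.192] pointing down, gripper open.
Joint ranges: [-2.78, 2.78], [-0.83, 1.72], [-1.28, 1.37], [-1.9, 2.12], [-1.57, 1.48], [-3.14, 3.14]. Speed limits (rad/s): [2.57, 2.57, 3.14, 3.14, 3.14, 3.14].

INTERFACE

Orientations are given as a 3x3 rotation matrix whose columns are the frame's x, y, z axes.
In Python, from rig import status, imaging, finish_job, manip gives the robot as it stands.
- The arm moves only by the tool drive_tool, never from a script. Its argument "motion" is a list of rows, each a list of 2 entries, a list of its own where there are three numbers: the shift along the tool's x, y, z in m, then the turn about the tool's z in rad. In form: [[[dx, dy, dz], spin], ...]. A call has 1 to 12 rows; each row is the pose to reach, as a shift and turn from the pose commanded when the call began, along the tool's axes at that moment; what a row does not reach only later rows make up. A row lasts 1/8 s, in which the tool goes at most 62.5 mm and 10.7 degrees, less where a joint would pass 70% of its speed; a pose out of reach is approached as far as the arm can. A call with a gripper value outside its range is refused whole. "claw" is the closure, from 0 (fully open) to 1 (shut), set as the call begins (left out, the last holds). The fingers move at their own pace and stop on an object; "grip_force" is the grip in N (left out, the last holds). Time passes only in rows, so rows that repeat a pose let the fingers close. It gives the time, the measured TCP pose, the force and the opening at its end, in the units of the state.
- status.observe(): the state, without advancing time (a new reading comes with each control period).
- imaging.capture(name): name is "scene" or "top"; returns the picture (420x560x3 uint8, blue, green, red); there is no depth.
- imaging.get_calibration(name): a dict with "camera_matrix" (3x3 intrinsics, pixels), "k1" (the pictures are not rectified: a ray, as slopes to the right and down, at radius r is drawn at 1 + k1 r^2 times it, then the intrinsics apply), "rvec" (rotation vector, rad) and "tvec" (3), from world to camera coordinates, as OpenCV has them. Camera axes: x right, y down, z forward; pixel columns grow to the right and rows downward; lengths in m; the calibration is good to about 2 mm. A picture is of the moment at which its call begins. get_calibration takes no time and is no camera call.
- finish_job(): hands the job in, once; it reports no verdict.
Trained networks look in the newest picture that a camera, given by its name, has taken for a name from the list of things; names that differ only in an ending like _2 or _b are one class to them, and where a whole thing is asked for, a point or a joint stands for the part that bears it (a point fixed in the world has none). Each returns a list of dicts, best first, with "conf" (0 to 1); they miss things now and then, are a little off and sometimes report something else, mostly with a low value. They report only what shows in the picture. A call takes as long as a camera call.
- imaging.search_frame(camera, label): "xyz" ([x, y, z] in m, in world coordinates, good to about 4 mm: the middle of the surface that is visible of it).
- imaging.silhouettes(camera, label): "pixels" (420x560 bool, what is visible of it).
The state is a dict: "t": time; "qpos": joint angles; "qvel": joint speeds; "joint_efforts": joint torques, N m; "tool_pos": TCP position; "tool_rot": TCP orientation; "wrist_force": force on the tool from outside, world axes, zero at the start; "torque": the same for the moment, N m; "grip_width": finger opening in m.
Only numpy, scipy, OpenCV 4.12 (cv2) and the standard library are available. Lean on these libraries where they do the work, as an engineer would, in place of code of your own. Each camera call takes 0.05 s, during which the arm holds its last target. There are 200 camera calls.

TASK

Put the yellow boxed figure that is lying on the table back into the display tray: gently nudge the boxes already standing there apart and slip it into the row, so that all five stand upright on the tray's floor and its window faces the front like the others'. Don't tip over, squash or take out the other boxes, don't drop or force the yellow one in, and leave the other things on the table where they are.

Things in the scene. Friction and masses are not known exactly. Their poses are not given: they have to be found in the camera images.
- new_mid (a point): Centre of the yellow boxed figure to be put away: a stiff window carton, 42 mm deep (its x), 60 wide (y), 100 tall (z), about 0.12 kg; z points from its base to its cream top, x out of its clear window. At the start it lies on its back on the table, window up, its top end pointing to the right as the robot sees it (-y), or up to 55 degrees from that back towards the robot. It stands steadily on its flat base.
- new_window (a point): Centre of the yellow box's window face (21 mm from the box's centre along its x; same axes).
- box_new: The same yellow box; origin at the centre of its base, same axes.
- tray: Brown card display tray, fixed, for a row of boxes along its y. Origin: centre of its underside; x points to its front (26 mm lip with orange band, turned away from the robot), z up. Inside 318 mm (y) x 50 mm (x), floor 4 mm above the table, walls 4 mm thick; back and ends 50 mm high. Five boxes fit with 18 mm to spare; four stand in it, two at each end, the gap between the pairs only 33 to 52 mm.
- box_a_mid (a point): Centre of the teal box standing loose in the tray, one of four (teal, violet, pink, blue, in any order), each a stiff window carton, 42 mm deep (its x), 60 wide (y), 100 tall (z), about 0.12 kg; axes as for the yellow box, window to the tray's front. Centre 54 mm above the table. Slides along the row when pushed at about half height.
- box_a: The same teal box; origin at the centre of its base, same axes.
- box_b_mid (a point): Centre of the violet box standing loose in the tray, one of four (teal, violet, pink, blue, in any order), each a stiff window carton, 42 mm deep (its x), 60 wide (y), 100 tall (z), about 0.12 kg; axes as for the yellow box, window to the tray's front. Centre 54 mm above the table. Slides along the row when pushed at about half height.
- box_b: The same violet box; origin at the centre of its base, same axes.
- box_c_mid (a point): Centre of the pink box standing loose in the tray, one of four (teal, violet, pink, blue, in any order), each a stiff window carton, 42 mm deep (its x), 60 wide (y), 100 tall (z), about 0.12 kg; axes as for the yellow box, window to the tray's front. Centre 54 mm above the table. Slides along the row when pushed at about half height.
- box_c: The same pink box; origin at the centre of its base, same axes.
- box_d_mid (a point): Centre of the blue box standing loose in the tray, one of four (teal, violet, pink, blue, in any order), each a stiff window carton, 42 mm deep (its x), 60 wide (y), 100 tall (z), about 0.12 kg; axes as for the yellow box, window to the tray's front. Centre 54 mm above the table. Slides along the row when pushed at about half height.
- box_d: The same blue box; origin at the centre of its base, same axes.
- figure: Bystander: freshly painted teal vinyl figure, 60 mm wide, about 110 mm tall, on a round black base; origin at the centre of its underside, on the table.
- cup: Bystander: clear plastic tumbler, 86 mm across, 115 mm tall; origin at the centre of its underside, on the table.
- marker_pot: Bystander: white pot full of paint markers, 80 mm across, 140 mm tall; origin at the centre of its underside, on the table.
- paint_bottle: Bystander: small white paint bottle with pink label, 38 mm across, 85 mm tall; origin at the centre of its underside, on the table.
- tape_gun: Bystander: yellow packing-tape gun lying on its side, about 150 x 160 mm, 52 mm high; origin at the axis of its tape roll, on the table.
- phone: Bystander: phone in a blue case lying flat, 72 x 148 x 9 mm; origin at the centre of its underside, on the table.

How it is judged:
By the outcome, as a careful person would: the job done as asked, in the order asked, and still so for the second after the job is handed in, with the robot touching nothing.
It also fails if it takes over 72 s, if anything falls off the work surface, if the arm or the gripper's body presses on something with over 40 N, if the wrist force passes 120 N, or if a joint passes its speed limit or range.

## Working session

There is one attempt and no reset: what is moved stays moved. The work goes in short steps, Python scripts to look and compute and a tool call to move; the robot and the scene stay as the last step left them, time stands still between calls to the robot, and variables do not carry over. Pictures are saved under pics/ and viewed, about 8 in all and at most 12, crops included, and the job is handed in when it is done.

Besides the shell and the picture viewer there is one more tool, called as name([rows], argument=value, ...), one row to a line, values as JSON. drive_tool: Moves the arm, as the interface text tells. Its arguments: {"type":"object","properties":{"motion":{"type":"array"},"claw":{"type":"number"},"grip_force":{"type":"number"}},"required":["motion"]}

```bash
mkdir -p pics; ls; python3 - <<'E'
from rig import status, imaging, manip
import cv2, numpy as np
for n in ("scene","top"):
    cv2.imwrite(f"pics/{n}0.png", imaging.capture(n))
    c=imaging.get_calibration(n); R=cv2.Rodrigues(np.array(c["rvec"]))[0]; print(n,np.round(-R.T@np.array(c["tvec"]).ravel(),3),np.round(R,2).tolist(),c["k1"],np.round(c["camera_matrix"],1).tolist())
    for l in ("box_new","new_window","new_mid","tray","box_a_mid","box_b_mid","box_c_mid","box_d_mid","figure","cup","marker_pot","paint_bottle","tape_gun","phone"):
        print(n,l,[(np.round(d["xyz"],3).tolist(),round(d["conf"],2)) for d in imaging.search_frame(n,l)[:2]])
s=status.observe(); print(s); print([a for a in dir(manip) if a[0]!='_'], manip.grasp_offset)
E
```

```text
pics
scene [ 1.316 -0.454  0.679] [[0.49, 0.87, 0.02], [0.52, -0.27, -0.81], [-0.71, 0.4, -0.58]] -0.09736360446964794 [[387.6, 0.0, 285.7], [0.0, 387.6, 208.2], [0.0, 0.0, 1.0]]
scene box_new [([0.534, -0.325, 0.042], 0.7)]
scene new_window [([0.683, 0.419, 0.081], 0.63), ([0.589, 0.056, 0.074], 0.31)]
scene new_mid [([0.535, -0.328, 0.043], 0.73)]
scene tray [([0.605, 0.098, 0.016], 0.85), ([0.587, 0.056, 0.073], 0.74)]
scene box_a_mid [([0.598, 0.149, 0.07], 0.82), ([0.612, 0.227, 0.076], 0.66)]
scene box_b_mid [([0.613, 0.228, 0.077], 0.71)]
scene box_c_mid [([0.586, 0.061, 0.074], 0.9)]
scene box_d_mid [([0.584, -0.023, 0.078], 0.56)]
scene figure [([0.749, -0.289, 0.051], 0.76), ([0.683, -0.447, 0.053], 0.21)]
scene cup [([0.767, -0.057, 0.084], 0.86), ([0.582, -0.022, 0.08], 0.57)]
scene marker_pot [([0.681, 0.419, 0.083], 0.59), ([0.584, -0.022, 0.083], 0.41)]
scene paint_bottle [([0.684, -0.449, 0.051], 0.9)]
scene tape_gun [([0.372, 0.309, 0.043], 0.97)]
scene phone [([0.38, -0.025, 0.009], 0.98)]
top [ 0.333 -0.018  1.164] [[-0.02, -1.0, -0.0], [-0.98, 0.02, -0.2], [0.2, -
[... 927 characters left out ...]
': array([-5.85048426e-05, -1.02096560e-03,  7.87526537e-04,  1.80031594e-03,
        1.49098314e-04, -5.77823273e-04]), 'joint_efforts': array([ 1.14802922e-03, -4.05612552e+01,  2.54233932e+01,  1.33000023e-03,
       -7.77221180e-05,  1.37888770e-05]), 'tool_pos': array([ 0.23062141, -0.47161821,  0.19241241]), 'tool_rot': array([[ 8.98334686e-01,  4.39311726e-01, -7.45340409e-06],
       [ 4.39311726e-01, -8.98334686e-01,  4.24943857e-06],
       [-4.82882323e-06, -7.09178588e-06, -1.00000000e+00]]), 'wrist_force': array([-0.11760659, -0.0810982 ,  0.26902839]), 'torque': array([ 0.00283138, -0.01650837,  0.00299086]), 'grip_width': 0.08507647114107048}
['IKError', 'grasp_offset'] 0.0187
```

View pics/scene0.png

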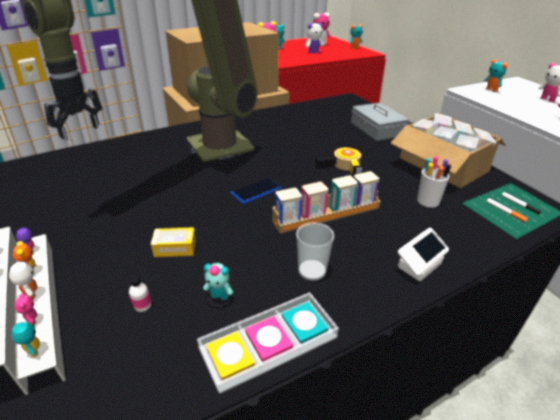

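View pics/top0.png

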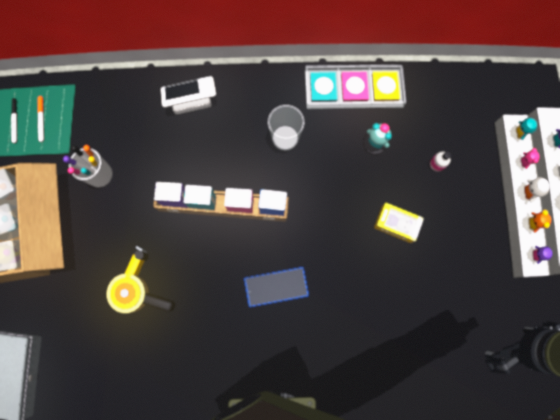

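The yellow box lies at about (400,222) in the top view, with its top end to the right and tilted slightly towards the robot. The row (violet, teal, pink, blue) spans (157–287, 190–212), with its gap at about u=218. Next I'll fit poses to the silhouettes.

```bash
cat > h.py <<'E'
from rig import status, imaging
import cv2, numpy as np
from scipy.optimize import minimize
C={n:imaging.get_calibration(n) for n in("scene","top")}
def proj(n,P):
    c=C[n]; return cv2.projectPoints(np.array(P,float).reshape(-1,1,3),np.array(c["rvec"]),np.array(c["tvec"]),np.array(c["camera_matrix"]),np.array([c["k1"],0,0,0.]))[0][:,0]
def block(x,y,yaw,lx,ly,z0,z1):  # box centred x,y; lx along yaw
    c,s=np.cos(yaw),np.sin(yaw)
    return [[x+c*a-s*b,y+s*a+c*b,z] for a in(-lx/2,lx/2) for b in(-ly/2,ly/2) for z in(z0,z1)]
def hull(n,P,S=4):
    m=np.zeros((420*S,560*S),np.uint8)
    h=cv2.convexHull(((proj(n,P)+.5)*S).astype(np.float32)).astype(np.int32)
    cv2.fillConvexPoly(m,h,1); return cv2.resize(m.astype(np.float32),(560,420),interpolation=cv2.INTER_AREA)
def mask(n,l):
    d=imaging.silhouettes(n,l); return d[0]["pixels"].astype(np.float32) if d else None
def fit(masks,x0,lx,ly,z0,z1,yawfix=None):
    def f(p):
        yaw=p[2] if yawfix is None else yawfix
        e=0
        for n,m in masks.items():
            h=hull(n,block(p[0],p[1],yaw,lx,ly,z0,z1)); e+=np.abs(h-m).sum()/m.sum()
        return e
    x0=np.array(x0,float); best=None
    sim=np.vstack([x0]+[x0+d for d in np.diag([.01,.01,.15][:len(x0)])])
    r=minimize(f,x0,method="Nelder-Mead",options=dict(initial_simplex=sim,xatol=2e-4,fatol=1e-4)); return r.x,r.fun
def row(cams=("top",),labels="bacd",yawfix=None):
    out={}
    for l,y in zip(labels,(.227,.155,.064,-.012)):
        ms={n:mask(n,f"box_{l}") for n in cams}; ms={k:v for k,v in ms.items() if v is not None}
        out[l]=fit(ms,[.57,y,.0 if 0 else -.1],.042,.06,.052,.104)if ms else None
    return out
E
python3 - <<'E'
from h import *
for n in C: imaging.capture(n)
m={n:mask(n,"box_new") for n in C}
for k in (["top"],["scene"],["top","scene"]): print(k,fit({n:m[n] for n in k},[.52,-.325,-1.9],.1,.06,0,.042))
for l,r in row().items(): print(l,r)
mt=imaging.silhouettes("top","tray"); print(len(mt), mt and mt[0]["conf"])
img=imaging.capture("top"); 
m0=mt[0]["pixels"]; v=img.copy(); v[m0]=v[m0]//2+[0,127,0]
cv2.imwrite("pics/c1.png",cv2.resize(np.vstack([v[150:250,120:440]]),None,fx=2.5,fy=2.5,interpolation=cv2.INTER_CUBIC))
E
```

```text
['top'] (array([ 0.51814296, -0.32568424, -1.97186936]), np.float64(0.04571303725242615))
['scene'] (array([ 0.51423379, -0.32679154, -2.02445183]), np.float64(0.04443705826997757))
['top', 'scene'] (array([ 0.51693228, -0.32651392, -1.97645142]), np.float64(0.1291576325893402))
b (array([ 0.60387403,  0.2352516 , -0.87752915]), np.float64(1.8647938966751099))
a (array([ 0.55931924,  0.19357369, -0.75442362]), np.float64(1.8551710844039917))
c (array([ 0.56232463, -0.01004923,  0.9083492 ]), np.float64(0.30112752318382263))
d (array([ 0.56363066, -0.01234979, -0.06699954]), np.float64(0.12538880109786987))
2 0.58
```

View pics/c1.png

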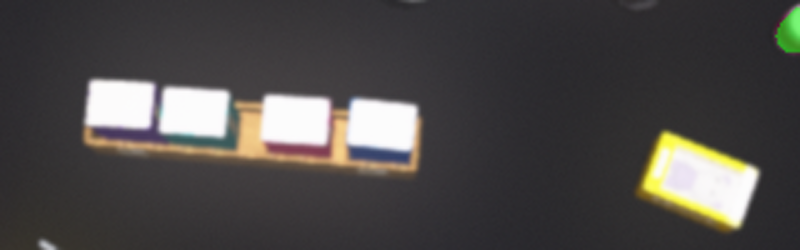

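The crop shows the yellow box with its cream end at lower right (about (745,200) in the crop). The four white tops are clear, so I'll segment those directly.

```bash
cat >> h.py <<'E'
def unproj(n,uv,z):
    c=C[n]; R=cv2.Rodrigues(np.array(c["rvec"]))[0]; o=-R.T@np.array(c["tvec"]).ravel()
    q=cv2.undistortPoints(np.array(uv,float).reshape(-1,1,2),np.array(c["camera_matrix"]),np.array([c["k1"],0,0,0.]))[:,0]
    d=np.c_[q,np.ones(len(q))]@R; return o+d*((z-o[2])/d[:,2])[:,None]
def tops(img=None,win=(150,225,20+120,300),thr=185):
    img=imaging.capture("top") if img is None else img
    r0,r1,c0,c1=win; g=img[r0:r1,c0:c1].min(2); S=4
    g=cv2.resize(g,None,fx=S,fy=S,interpolation=cv2.INTER_CUBIC)
    cs=cv2.findContours((g>thr-40).astype(np.uint8),cv2.RETR_EXTERNAL,cv2.CHAIN_APPROX_NONE)[0]
    out=[]
    for k in cs:
        if cv2.contourArea(k)<120*S*S: continue
        uv=(k[:,0]+.5)/S-.5+[c0,r0]; P=unproj("top",uv,.104)[:,:2]
        (cx,cy),(w,h),a=cv2.minAreaRect(P.astype(np.float32)*1000)
        if w>h: w,h,a=h,w,a-90
        out.append(np.round([cx/1000,cy/1000,w,h,(a+45)%90-45],4))
    return sorted(out,key=lambda r:-r[1])
E
python3 - <<'E'
from h import *
T=tops(); print(np.array(T))
p=np.array(T)
if len(p)==4: print("row yaw",np.polyfit(p[:,1],p[:,0],1), np.linalg.norm(np.diff(p[:,:2],axis=0),axis=1))
# tray orange/brown corners
imaging.capture("scene")
img=imaging.capture("top"); hsv=cv2.cvtColor(img,cv2.COLOR_BGR2HSV)
m=((hsv[...,0]<20)&(hsv[...,1]>80)&(hsv[...,2]>70)); m[:170]=0;m[230:]=0;m[:,:145]=0;m[:,300:]=0
ys,xs=np.nonzero(m); c=cv2.boxPoints(cv2.minAreaRect(np.c_[xs,ys].astype(np.float32))); print(c); print(unproj("top",c,.05))
E
```

```text
[[ 5.92700e-01  2.31600e-01  4.59985e+01  6.39497e+01 -4.29590e+00]
 [ 5.83400e-01  1.61300e-01  4.59883e+01  6.51186e+01 -5.37640e+00]
 [ 5.73400e-01  6.73000e-02  4.67623e+01  6.66415e+01 -4.59950e+00]
 [ 5.67000e-01 -1.28000e-02  4.63958e+01  6.77206e+01 -7.04990e+00]]
row yaw [0.10503287 0.56737707] [0.07091248 0.09453042 0.08035527]
[[152.35074 209.15184]
 [154.2677  185.08327]
 [288.53104 195.77681]
 [286.61407 219.84538]]
[[ 0.56149687  0.281084    0.05      ]
 [ 0.62226449  0.27815128  0.05      ]
 [ 0.58686954 -0.05341927  0.05      ]
 [ 0.52734253 -0.0470549   0.05      ]]
```

```bash
cat >> h.py <<'E'
def go(x,y,z,jaw=None):
    """drive numbers (dx,dy,dz,spin) from measured pose to world TCP & jaw angle (deg)"""
    s=status.observe(); R=s["tool_rot"]; d=R.T@(np.array([x,y,z])-s["tool_pos"]); a=np.degrees(np.arctan2(R[1,1],R[0,1])); sp=0
    if jaw is not None:
        w=(jaw-a+90)%180-90; sp=-np.radians(w)
    print("go",np.round(d,4),"spin",round(sp,3),"jaw now",round(a,2),"rows>=",np.ceil(max(np.linalg.norm(d)/.0625,abs(sp)/.186)))
def st():
    s=status.observe(); print("t",round(s["t"],2),"pos",np.round(s["tool_pos"],4),"F",np.round(s["wrist_force"],2),"T",np.round(s["torque"],2),"w",round(s["grip_width"],4),"q",np.round(s["qpos"],2),"tz",np.round(s["tool_rot"][:,2],3))
E
python3 - <<'E'
from h import *
d=np.array([np.cos(-1.976),np.sin(-1.976)]); p=np.array([.517,-.3265])+.036*d; print(p)
go(*p,.09,-1.976*57.2958+90)
E
```

```text
[ 0.50280859 -0.3595848 ]
go [0.2938 0.0189 0.1024] spin -0.711 jaw now -63.94 rows>= 5.0
```

drive_tool([
  [[0.2938, 0.0189, 0.1024], -0.711],
  [[0.2938, 0.0189, 0.1024], -0.711],
  [[0.2938, 0.0189, 0.1024], -0.711],
  [[0.2938, 0.0189, 0.1024], -0.711],
  [[0.2938, 0.0189, 0.1024], -0.711],
  [[0.2938, 0.0189, 0.1024], -0.711],
  [[0.2938, 0.0189, 0.1024], -0.711],
  [[0.2938, 0.0189, 0.1024], -0.711],
], claw=0, grip_force=20)

```text
t: 3.15
tool_pos: [0.5019, -0.3604, 0.0908]
tool_rot: [[0.396, 0.918, 0.0], [0.918, -0.396, -0.001], [-0.0, 0.001, -1.0]]
wrist_force: [0.2, 0.6, -0.3]
grip_width: 0.0853
```

```bash
python3 - <<'E'
from h import *
st(); go(.5028,-.3596,.004,-23.2)
cv2.imwrite("pics/s2.png",cv2.resize(imaging.capture("scene")[170:300,100:300],None,fx=4,fy=4,interpolation=cv2.INTER_CUBIC))
E
```

```text
t 3.15 pos [ 0.5019 -0.3604  0.0908] F [ 0.24  0.62 -0.29] T [-0.01  0.02  0.04] w 0.0853 q [-0.62  0.47 -0.08  1.01 -0.    1.35] tz [ 0.    -0.001 -1.   ]
go [0.0012 0.0005 0.0868] spin -0.002 jaw now -23.3 rows>= 2.0
```

View pics/s2.png

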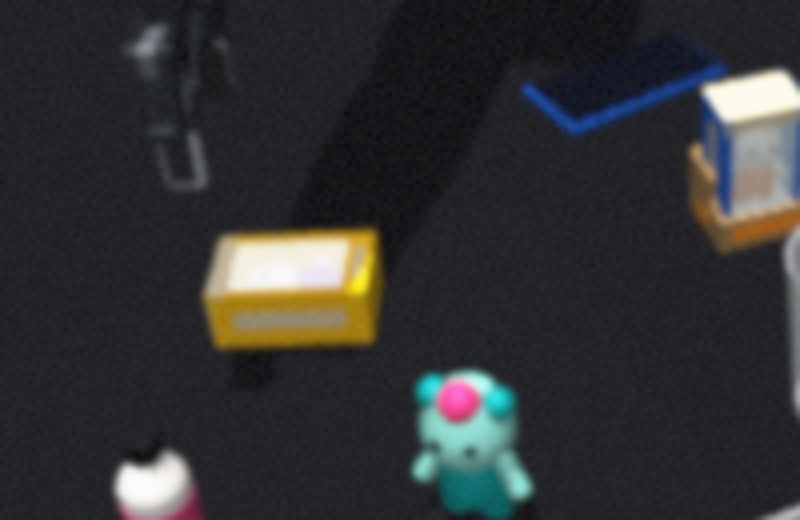

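```bash
python3 - <<'E'
from h import *
s=status.observe(); p=proj("scene",[s["tool_pos"],[.517,-.3265,.042],s["tool_pos"]+s["tool_rot"][:,1]*.05-[0,0,-.013],s["tool_pos"]-s["tool_rot"][:,1]*.05+[0,0,.013]]); print((p-[100,170])*4)
i=imaging.capture("scene"); j=imaging.capture("top"); cv2.imwrite("pics/s3.png",np.hstack([i[60:300,60:310],j[170:410,250:560-0][:, :310]]))
E
```

```text
[[219.46996987 205.73014117]
 [291.36959087 263.92256753]
 [201.26565276 239.61674573]
 [229.14081708 142.51248207]]
```

View pics/s3.png

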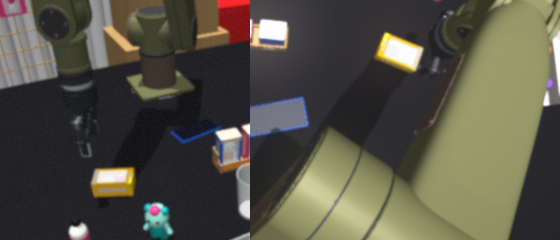

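```bash
python3 - <<'E'
from h import *
s=status.observe(); R=s["tool_rot"]; o=s["tool_pos"]
out=[]
for n in("scene","top"):
    i=imaging.capture(n); i=(255*(i/255.)**.5).astype(np.uint8)
    c=proj(n,[o])[0].astype(int); S=5; r0,c0=max(c[1]-50,0),max(c[0]-40,0)
    k=cv2.resize(i[r0:r0+100,c0:c0+80],None,fx=S,fy=S,interpolation=cv2.INTER_CUBIC)
    for q,col in ((o,(0,0,255)),(o+R[:,1]*.0425+[0,0,.013],(0,255,0)),(o-R[:,1]*.0425+[0,0,.013],(255,0,0))):
        u=(proj(n,[q])[0]-[c0,r0]+.5)*S; cv2.circle(k,tuple(int(a) for a in u),4,col,2)
    out.append(k)
cv2.imwrite("pics/z4.png",np.hstack(out))
E
```

```text
(no output)
```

View pics/z4.png

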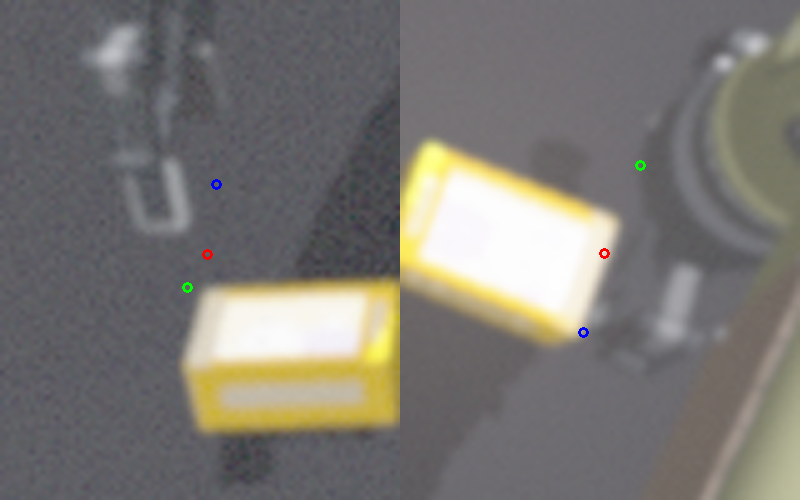

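The projected TCP (red) falls on the box's cream end, but the dark fingertips are hard to make out. I'll descend in steps and watch the force.

drive_tool([
  [[0.001, 0, 0.03], 0],
  [[0.001, 0, 0.045], 0],
  [[0.001, 0, 0.05], 0],
])

```text
t: 3.78
tool_pos: [0.5022, -0.3582, 0.0389]
tool_rot: [[0.394, 0.919, -0.002], [0.919, -0.394, 0.001], [0.0, -0.002, -1.0]]
wrist_force: [0.1, -0.4, -1.0]
grip_width: 0.0853
```

drive_tool([
  [[0, 0, 0.015], 0],
  [[0, 0, 0.027], 0],
  [[0, 0, 0.034], 0],
  [[0, 0, 0.034], 0],
])

```text
t: 4.28
tool_pos: [0.5028, -0.3582, 0.0053]
tool_rot: [[0.394, 0.919, -0.001], [0.919, -0.394, 0.001], [0.0, -0.001, -1.0]]
wrist_force: [0.7, 0.7, 0.0]
grip_width: 0.0854
```

drive_tool([
  [[0, 0, 0], 0],
  [[0, 0, 0], 0],
  [[0, 0, 0], 0],
  [[0, 0, 0], 0],
], claw=0.35, grip_force=20)

```text
t: 4.78
tool_pos: [0.5034, -0.3587, 0.0062]
tool_rot: [[0.394, 0.919, 0.0], [0.919, -0.394, -0.0], [-0.0, 0.0, -1.0]]
wrist_force: [0.3, 0.2, -0.2]
grip_width: 0.0556
```

drive_tool([
  [[0, 0, 0], 0],
  [[0, 0, -0.004], 0],
  [[0, 0, -0.01], 0],
  [[0, 0, -0.016], 0],
  [[0, 0, -0.022], 0],
  [[0, 0, -0.026], 0],
  [[0, 0, -0.03], 0],
  [[0, 0, -0.03], 0],
])

```text
t: 5.78
tool_pos: [0.5035, -0.3588, 0.0364]
tool_rot: [[0.394, 0.919, 0.001], [0.919, -0.394, -0.0], [-0.0, 0.001, -1.0]]
wrist_force: [0.6, 0.2, -0.7]
grip_width: 0.0552
```

```bash
python3 - <<'E'
from h import *
st()
i=imaging.capture("scene"); i=(255*(i/255.)**.6).astype(np.uint8)
cv2.imwrite("pics/l5.png",cv2.resize(i[170:280,100:240],None,fx=4,fy=4,interpolation=cv2.INTER_CUBIC))
E
```

```text
t 5.78 pos [ 0.5035 -0.3588  0.0364] F [ 0.61  0.24 -0.71] T [ 0.07 -0.02  0.01] w 0.0552 q [-0.62  0.52 -0.16  0.89  0.    1.36] tz [ 0.001 -0.    -1.   ]
```

View pics/l5.png

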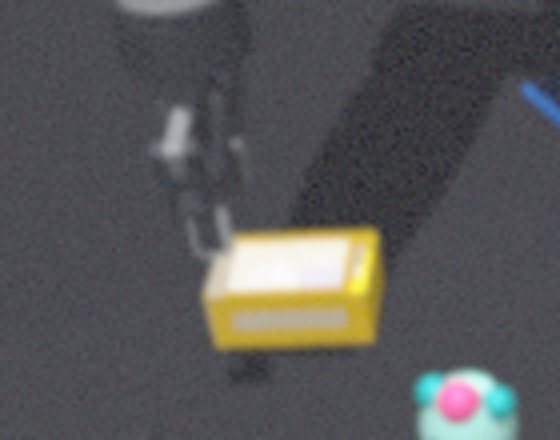

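```bash
python3 - <<'E'
from h import *
s=status.observe(); R=s["tool_rot"]; o=s["tool_pos"]
out=[]
for n in("scene","top"):
    i=imaging.capture(n); i=(255*np.clip(i/150.,0,1)**.5).astype(np.uint8)
    c=proj(n,[o])[0].astype(int); S=6; r0,c0=max(c[1]-50,0),max(c[0]-33,0)
    k=cv2.resize(i[r0:r0+90,c0:c0+66],None,fx=S,fy=S,interpolation=cv2.INTER_CUBIC)
    for sg,col in ((1,(0,255,0)),(-1,(255,0,0))):
        for zz in (.009,.03):   # pad outline at tip and above
            for xx in(-.011,.011):
                u=(proj(n,[o+sg*R[:,1]*.0276+R[:,0]*xx+[0,0,zz]])[0]-[c0,r0]+.5)*S; cv2.circle(k,tuple(int(a) for a in u),3,col,1)
    out.append(k)
cv2.imwrite("pics/z6.png",np.hstack(out))
E
```

```text
(no output)
```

View pics/z6.png

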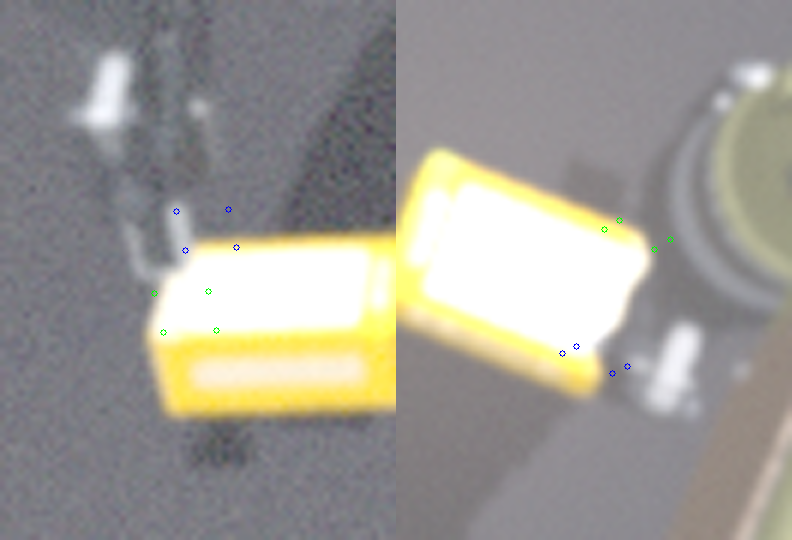

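The fingers closed to 55 mm without the box, so the real fingertips are offset from where I assumed, about 2–3 cm in one direction. I'll hold the shut tips over the bright box and look.

```bash
python3 - <<'E'
from h import *
go(.517,-.3265,.085,-23.2)
E
```

```text
go [ 0.0349  0.0001 -0.0492] spin -0.0 jaw now -23.2 rows>= 1.0
```

drive_tool([
  [[0, 0, -0.049], 0],
  [[0.015, 0, -0.049], 0],
  [[0.035, 0, -0.049], 0],
  [[0.035, 0, -0.049], 0],
  [[0.035, 0, -0.049], 0],
  [[0.035, 0, -0.049], 0],
  [[0.035, 0, -0.049], 0],
], claw=1)

```text
t: 6.8
tool_pos: [0.5168, -0.3267, 0.0847]
tool_rot: [[0.394, 0.919, -0.0], [0.919, -0.394, 0.0], [-0.0, -0.0, -1.0]]
wrist_force: [-0.1, -0.1, -0.6]
grip_width: 0.0005
```

```bash
python3 - <<'E'
from h import *
st()
s=status.observe(); R=s["tool_rot"]; o=s["tool_pos"]
out=[]
for n in("scene","top"):
    i=imaging.capture(n); i=(255*np.clip(i/200.,0,1)**.5).astype(np.uint8)
    c=proj(n,[o])[0].astype(int); S=6; r0,c0=max(c[1]-55,0),max(c[0]-33,0)
    k=cv2.resize(i[r0:r0+90,c0:c0+66],None,fx=S,fy=S,interpolation=cv2.INTER_CUBIC)
    for zz,col in ((0,(0,0,255)),(.073,(255,0,0))):
        u=(proj(n,[o+[0,0,zz]])[0]-[c0,r0]+.5)*S; cv2.circle(k,tuple(int(a) for a in u),4,col,2)
    out.append(k)
cv2.imwrite("pics/z7.png",np.hstack(out))
E
```

```text
t 6.8 pos [ 0.5168 -0.3267  0.0847] F [-0.15 -0.12 -0.63] T [ 0.   -0.01 -0.04] w 0.0005 q [-0.56  0.47 -0.11  0.99 -0.    1.41] tz [-0.  0. -1.]
```

View pics/z7.png

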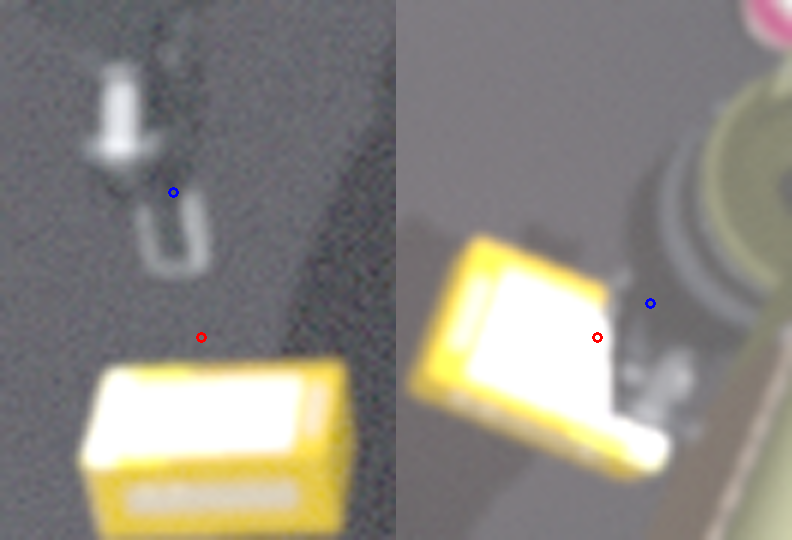

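Both views agree that the visible fingertips sit about 30 mm higher than the stated TCP. With the fingers open, going down to TCP z = -0.010 is safe whichever is right, so I'll regrasp there.

```bash
python3 - <<'E'
from h import *
d=np.array([np.cos(-1.976),np.sin(-1.976)]); p=np.array([.517,-.3265])+.036*d
go(*p,.0,-23.2)
E
```

```text
go [-0.0357  0.      0.0849] spin -0.001 jaw now -23.23 rows>= 2.0
```

drive_tool([
  [[-0.0357, 0, 0], 0],
  [[-0.0357, 0, 0], 0],
  [[-0.0357, 0, 0], 0],
  [[-0.0357, 0, 0.02], 0],
  [[-0.0357, 0, 0.04], 0],
  [[-0.0357, 0, 0.06], 0],
  [[-0.0357, 0, 0.075], 0],
  [[-0.0357, 0, 0.08], 0],
  [[-0.0357, 0, 0.08], 0],
], claw=0)

```text
t: 8.02
tool_pos: [0.5031, -0.3591, 0.005]
tool_rot: [[0.394, 0.919, -0.0], [0.919, -0.394, 0.0], [0.0, -0.0, -1.0]]
wrist_force: [0.7, -0.1, -0.2]
grip_width: 0.0854
```

drive_tool([
  [[0, 0, 0.005], 0],
  [[0, 0, 0.01], 0],
  [[0, 0, 0.013], 0],
  [[0, 0, 0.014], 0],
])

```text
t: 8.52
tool_pos: [0.5028, -0.3591, -0.0093]
tool_rot: [[0.394, 0.919, -0.0], [0.919, -0.394, 0.0], [0.0, -0.0, -1.0]]
wrist_force: [-0.0, 0.1, 0.9]
grip_width: 0.0855
```

drive_tool([
  [[0, 0, 0], 0],
  [[0, 0, 0], 0],
  [[0, 0, 0], 0],
  [[0, 0, 0], 0],
], claw=0.35, grip_force=20)

```text
t: 9.02
tool_pos: [0.5031, -0.3594, -0.0088]
tool_rot: [[0.394, 0.919, 0.0], [0.919, -0.394, -0.0], [-0.0, 0.0, -1.0]]
wrist_force: [-0.4, 0.0, 1.4]
grip_width: 0.0592
```

Gripped now (59 mm), so the roughly 30 mm height offset is real. I'll lift a little and see whether the box pivots in the grip.

drive_tool([
  [[0, 0, -0.005], 0],
  [[0, 0, -0.012], 0],
  [[0, 0, -0.02], 0],
  [[0, 0, -0.028], 0],
  [[0, 0, -0.034], 0],
  [[0, 0, -0.04], 0],
  [[0, 0, -0.04], 0],
  [[0, 0, -0.04], 0],
])

```text
t: 10.02
tool_pos: [0.5028, -0.3592, 0.0308]
tool_rot: [[0.394, 0.919, -0.0], [0.919, -0.394, 0.0], [0.0, -0.0, -1.0]]
wrist_force: [-0.1, -0.6, -1.4]
grip_width: 0.0593
```

```bash
cat >> h.py <<'E'
def tilted(px,py,pz,tilt,az,gx,gz):
    """corners of a box gripped at point P; box coords (gx,*,gz) from base centre; az: window azimuth once upright; tilt 0 lying .. 90 upright (deg)"""
    a=np.radians(tilt); w=np.array([np.cos(az),np.sin(az),0]); u=np.array([0,0,1.])
    z=-w*np.cos(a)+u*np.sin(a); x=u*np.cos(a)+w*np.sin(a); y=np.cross(z,x)
    return [np.array([px,py,pz])+x*(i-gx)+y*j+z*(k-gz) for i in(-.021,.021) for j in(-.03,.03) for k in(0,.1)]
E
python3 - <<'E'
from h import *
st(); s=status.observe(); o=s["tool_pos"]
i=imaging.capture("scene"); hsv=cv2.cvtColor(i,cv2.COLOR_BGR2HSV)
m=mask("scene","box_new"); ys,xs=np.nonzero(m); print("mask",len(xs),xs.min(),xs.max(),ys.min(),ys.max())
az=np.radians(66.8)
res=[]
for t in range(0,95,5):
    for dz in (.025,.03,.035,.04,.045,.05):
        for gx in (.01,.015): 
            for gz in (.082,.09): res.append((np.abs(hull("scene",tilted(*o[:2],o[2]+dz,t,az,gx,gz),1)-m).sum()/m.sum(),t,dz,gx,gz))
res.sort(); print(res[:6])
E
```

```text
t 10.03 pos [ 0.5028 -0.3592  0.0308] F [-0.11 -0.55 -1.37] T [-0.08  0.    0.04] w 0.0593 q [-0.62  0.52 -0.17  0.88 -0.    1.36] tz [-0.  0. -1.]
mask 1015 149 193 216 244
[(np.float32(0.24433498), 0, 0.04, 0.01, 0.09), (np.float32(0.24433498), 0, 0.045, 0.015, 0.09), (np.float32(0.25024632), 5, 0.05, 0.015, 0.09), (np.float32(0.25024632), 10, 0.045, 0.01, 0.09), (np.float32(0.25221676), 0, 0.04, 0.01, 0.082), (np.float32(0.25221676), 0, 0.045, 0.015, 0.082)]
```

Held fully (about 1.2 N) and still level. I'll ease the jaws to let the box pivot under gravity, with its base close above the table.

drive_tool([
  [[0, 0, 0], 0],
  [[0, 0, 0], 0],
], claw=0.32)

```text
t: 10.38
tool_pos: [0.5028, -0.3592, 0.0308]
tool_rot: [[0.394, 0.919, -0.0], [0.919, -0.394, 0.0], [0.0, -0.0, -1.0]]
wrist_force: [-0.2, -0.5, -1.5]
grip_width: 0.0595
```

drive_tool([
  [[0, 0, 0], 0],
  [[0, 0, 0], 0],
], claw=0.31)

```text
t: 10.62
tool_pos: [0.503, -0.3593, 0.031]
tool_rot: [[0.394, 0.919, 0.0], [0.919, -0.394, -0.0], [-0.0, 0.0, -1.0]]
wrist_force: [0.7, -0.6, -1.8]
grip_width: 0.0591
```

```bash
python3 - <<'E'
from h import *
st(); s=status.observe(); i=imaging.capture("scene"); m=mask("scene","box_new"); ys,xs=np.nonzero(m); print("mask",len(xs),xs.min(),xs.max(),ys.min(),ys.max())
E
```

```text
t 10.62 pos [ 0.503  -0.3593  0.031 ] F [ 0.69 -0.64 -1.77] T [-0.08  0.01  0.02] w 0.0591 q [-0.62  0.52 -0.17  0.88 -0.    1.36] tz [ 0. -0. -1.]
mask 1009 150 193 216 244
```

drive_tool([
  [[0, 0, 0.01], 0],
  [[0, 0, 0.02], 0],
  [[0, 0, 0.02], 0],
], claw=0.306)

```text
t: 11.1
tool_pos: [0.5018, -0.3584, 0.0094]
tool_rot: [[0.394, 0.919, -0.003], [0.919, -0.394, 0.002], [0.001, -0.003, -1.0]]
wrist_force: [0.4, 0.1, -1.1]
grip_width: 0.0595
```

drive_tool([
  [[0, 0, 0], 0],
  [[0, 0, 0], 0],
], claw=0.303)

```text
t: 11.35
tool_pos: [0.5032, -0.3595, 0.0113]
tool_rot: [[0.394, 0.919, 0.001], [0.919, -0.394, -0.0], [-0.0, 0.001, -1.0]]
wrist_force: [0.2, 0.0, -1.4]
grip_width: 0.0596
```

```bash
python3 - <<'E'
from h import *
st(); s=status.observe(); i=imaging.capture("scene"); m=mask("scene","box_new"); ys,xs=np.nonzero(m); print("mask",len(xs),xs.min(),xs.max(),ys.min(),ys.max())
E
```

```text
t 11.35 pos [ 0.5032 -0.3595  0.0113] F [ 0.18  0.01 -1.39] T [-0.06 -0.    0.07] w 0.0596 q [-0.62  0.54 -0.2   0.84 -0.    1.36] tz [ 0.001 -0.    -1.   ]
mask 982 151 194 223 250
```

Still held. Easing further in small steps.

drive_tool([
  [[0, 0, 0], 0],
  [[0, 0, 0], 0],
], claw=0.3)

```text
t: 11.7
tool_pos: [0.503, -0.3593, 0.0111]
tool_rot: [[0.394, 0.919, 0.0], [0.919, -0.394, -0.0], [-0.0, 0.0, -1.0]]
wrist_force: [-0.4, -0.4, -1.2]
grip_width: 0.0598
```

drive_tool([
  [[0, 0, 0], 0],
  [[0, 0, 0], 0],
], claw=0.298)

```text
t: 11.95
tool_pos: [0.5031, -0.3593, 0.0111]
tool_rot: [[0.394, 0.919, 0.0], [0.919, -0.394, -0.0], [0.0, 0.0, -1.0]]
wrist_force: [0.0, -0.6, -0.4]
grip_width: 0.06
```

drive_tool([
  [[0, 0, 0], 0],
  [[0, 0, 0], 0],
], claw=0.296)

```text
t: 12.2
tool_pos: [0.5031, -0.3594, 0.0112]
tool_rot: [[0.394, 0.919, 0.0], [0.919, -0.394, -0.0], [-0.0, 0.0, -1.0]]
wrist_force: [0.4, -0.5, 0.3]
grip_width: 0.0602
```

```bash
python3 - <<'E'
from h import *
st(); s=status.observe(); i=imaging.capture("scene"); m=mask("scene","box_new"); ys,xs=np.nonzero(m); print("mask",len(xs),xs.min(),xs.max(),ys.min(),ys.max())
E
```

```text
t 12.2 pos [ 0.5031 -0.3594  0.0112] F [ 0.35 -0.46  0.27] T [0.02 0.01 0.01] w 0.0602 q [-0.62  0.54 -0.2   0.84 -0.    1.36] tz [ 0. -0. -1.]
mask 1042 147 191 229 256
```

Below claw 0.30 the grip force vanishes and the box settled back on the table. So pivoting needs a light grip around 0.299: I'll regrip slightly deeper and lift with the base edge on the table.

drive_tool([
  [[0, 0, 0], 0],
  [[0, 0, 0.01], 0],
  [[0, 0, 0.02], 0],
  [[0, 0, 0.025], 0],
  [[0, 0, 0.025], 0],
], claw=0.25)

```text
t: 12.92
tool_pos: [0.5023, -0.3588, -0.0149]
tool_rot: [[0.394, 0.919, -0.001], [0.919, -0.394, 0.001], [0.0, -0.002, -1.0]]
wrist_force: [-0.6, -0.0, -0.3]
grip_width: 0.0641
```

drive_tool([
  [[0, 0, 0], 0],
  [[0, 0, 0], 0],
  [[0, 0, 0], 0],
], claw=0.301)

```text
t: 13.3
tool_pos: [0.503, -0.3593, -0.0139]
tool_rot: [[0.394, 0.919, 0.0], [0.919, -0.394, -0.0], [-0.0, 0.0, -1.0]]
wrist_force: [-0.4, -0.2, -1.1]
grip_width: 0.0595
```

drive_tool([
  [[0, 0, -0.003], 0],
  [[0, 0, -0.007], 0],
  [[0, 0, -0.01], 0],
  [[0, 0, -0.014], 0],
  [[0, 0, -0.014], 0],
])

```text
t: 13.92
tool_pos: [0.5034, -0.3595, 0.0005]
tool_rot: [[0.394, 0.919, 0.001], [0.919, -0.394, -0.001], [-0.0, 0.001, -1.0]]
wrist_force: [0.5, 0.5, -1.5]
grip_width: 0.0597
```

```bash
python3 - <<'E'
from h import *
st(); s=status.observe(); i=imaging.capture("scene"); m=mask("scene","box_new"); ys,xs=np.nonzero(m); print("mask",len(xs),xs.min(),xs.max(),ys.min(),ys.max())
E
```

```text
t 13.93 pos [ 5.034e-01 -3.595e-01  5.000e-04] F [ 0.46  0.49 -1.48] T [-0.04  0.03 -0.  ] w 0.0597 q [-0.62  0.55 -0.21  0.81  0.    1.36] tz [ 0.001 -0.001 -1.   ]
mask 923 146 190 225 252
```

```bash
cat >> h.py <<'E'
def fittilt(az=np.radians(66.8),gx=.012,gz=.086,cams=("scene","top"),t0s=(0,30,60,90)):
    ms={}
    for n in cams:
        imaging.capture(n); m=mask(n,"box_new")
        if m is not None: ms[n]=m
    s=status.observe(); o=s["tool_pos"]
    def f(p):
        return sum(np.abs(hull(n,tilted(p[0],p[1],p[2],p[3]*1000,az,gx,gz),2)-m).sum()/m.sum() for n,m in ms.items())
    best=None
    for t in t0s:
        x0=np.array([o[0],o[1],o[2]+.045,t/1000]); sim=np.vstack([x0]+[x0+d for d in np.diag([.01,.01,.01,.015])])
        r=minimize(f,x0,method="Nelder-Mead",options=dict(initial_simplex=sim,xatol=3e-4,fatol=1e-3,maxiter=120))
        if best is None or r.fun<best.fun: best=r
    P=np.array(tilted(*best.x[:3],best.x[3]*1000,az,gx,gz)); print(list(ms),"P-tool",np.round(best.x[:3]-o,3),"tilt",round(best.x[3]*1000,1),"err",round(best.fun,3),"lowest z",round(P[:,2].min(),3),"base ctr",np.round(P[::2].mean(0),3))
E
python3 - <<'E'
from h import *
fittilt(cams=("scene",)); fittilt()
E
```

```text
['scene'] P-tool [-0.006 -0.009  0.047] tilt 3.2 err 0.325 lowest z 0.009 base ctr [ 0.53 -0.29  0.03]
['scene', 'top'] P-tool [ 0.038  0.04  -0.02 ] tilt 115.3 err 2.341 lowest z -0.101 base ctr [ 0.522 -0.363 -0.092]
```

drive_tool([
  [[0, 0, 0], 0],
], claw=0.2997)

```text
t: 14.45
tool_pos: [0.5029, -0.3593, -0.0001]
tool_rot: [[0.394, 0.919, -0.0], [0.919, -0.394, 0.0], [0.0, -0.0, -1.0]]
wrist_force: [0.4, 0.3, -1.4]
grip_width: 0.0599
```

drive_tool([
  [[0, 0, 0], 0],
], claw=0.2987)

```text
t: 14.58
tool_pos: [0.5029, -0.3593, -0.0001]
tool_rot: [[0.394, 0.919, -0.0], [0.919, -0.394, 0.0], [0.0, -0.0, -1.0]]
wrist_force: [0.4, -0.4, -0.7]
grip_width: 0.0599
```

```bash
python3 - <<'E'
from h import *
st(); fittilt(cams=("scene",),t0s=(0,20))
E
```

```text
t 14.57 pos [ 5.029e-01 -3.593e-01 -1.000e-04] F [ 0.39 -0.36 -0.71] T [-0.02  0.01 -0.04] w 0.0599 q [-0.62  0.55 -0.21  0.81  0.    1.36] tz [-0.  0. -1.]
['scene'] P-tool [-0.008 -0.009  0.046] tilt 7.2 err 0.336 lowest z 0.003 base ctr [ 0.528 -0.291  0.024]
```

It is pivoting: tilt about 7–10°, base edge down, half the weight carried. I'll raise along the arc about the base edge (tool +x is towards the base).

drive_tool([
  [[0.004, 0, -0.006], 0],
  [[0.008, 0, -0.011], 0],
  [[0.0135, 0, -0.017], 0],
  [[0.0195, 0, -0.0225], 0],
  [[0.026, 0, -0.0275], 0],
  [[0.0325, 0, -0.032], 0],
  [[0.0325, 0, -0.032], 0],
], claw=0.299)

```text
t: 15.55
tool_pos: [0.5163, -0.329, 0.0325]
tool_rot: [[0.393, 0.919, 0.001], [0.919, -0.393, -0.0], [-0.0, 0.001, -1.0]]
wrist_force: [-0.7, -0.4, 0.1]
grip_width: 0.0599
```

```bash
python3 - <<'E'
from h import *
st(); fittilt(cams=("scene",),t0s=(0,20,40))
E
```

```text
t 15.55 pos [ 0.5163 -0.329   0.0325] F [-0.68 -0.35  0.07] T [-0.07  0.06  0.01] w 0.0599 q [-0.57  0.51 -0.19  0.87  0.    1.41] tz [ 0.001 -0.    -1.   ]
['scene'] P-tool [-0.009 -0.006  0.047] tilt 8.8 err 0.315 lowest z 0.033 base ctr [ 0.54  -0.259  0.054]
```

```bash
python3 - <<'E'
from h import *
st()
out=[]
for n,(r0,c0) in (("scene",(185,120)),("top",(170,355))):
    i=imaging.capture(n); i=(255*np.clip(i/220.,0,1)**.6).astype(np.uint8)
    out.append(cv2.resize(i[r0:r0+90,c0:c0+80],None,fx=5,fy=5,interpolation=cv2.INTER_CUBIC))
cv2.imwrite("pics/z8.png",np.hstack(out))
st()
E
```

```text
t 15.65 pos [ 0.5157 -0.3293  0.0319] F [-0.51  0.32 -1.16] T [-0.03 -0.01 -0.01] w 0.0598 q [-0.57  0.51 -0.19  0.87 -0.    1.41] tz [-0. -0. -1.]
t 15.75 pos [ 0.5155 -0.3294  0.0317] F [-1.35  0.4  -1.27] T [-0.01  0.   -0.01] w 0.0602 q [-0.57  0.51 -0.19  0.87 -0.    1.41] tz [-0.  0. -1.]
```

View pics/z8.png

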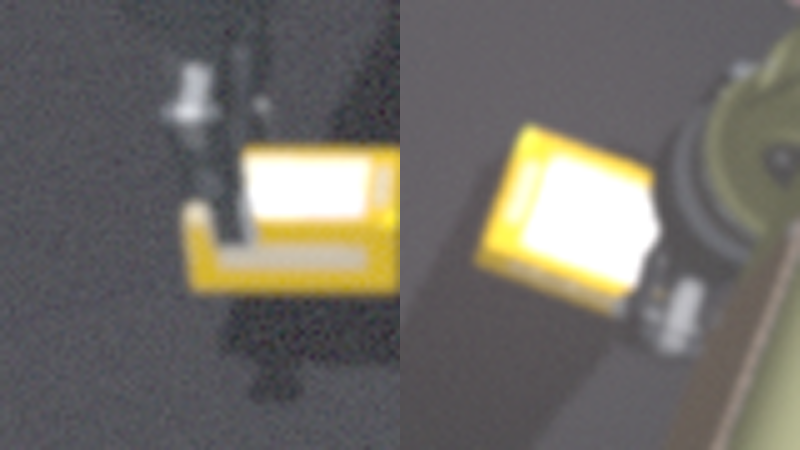

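The box is held roughly level, gripped about 20 mm from its top end, with the base some 3 cm up. I'll ease the jaws again so the base swings down.

drive_tool([
  [[0, 0, 0], 0],
], claw=0.2985)

```text
t: 15.88
tool_pos: [0.5155, -0.3295, 0.0317]
tool_rot: [[0.394, 0.919, -0.0], [0.919, -0.394, 0.0], [0.0, -0.0, -1.0]]
wrist_force: [0.6, 0.2, -1.3]
grip_width: 0.0598
```

```bash
python3 - <<'E'
from h import *
st(); fittilt(cams=("scene",),t0s=(10,30),gx=.003,gz=.080)
E
```

```text
t 15.88 pos [ 0.5155 -0.3295  0.0317] F [ 0.56  0.18 -1.33] T [0.01 0.06 0.01] w 0.0598 q [-0.57  0.51 -0.19  0.87 -0.    1.41] tz [-0.  0. -1.]
['scene'] P-tool [ 0.009 -0.007  0.047] tilt 6.7 err 0.273 lowest z 0.046 base ctr [ 0.556 -0.263  0.067]
```

drive_tool([
  [[0, 0, 0], 0],
], claw=0.298)

```text
t: 16.1
tool_pos: [0.5157, -0.3294, 0.0319]
tool_rot: [[0.394, 0.919, -0.0], [0.919, -0.394, 0.0], [0.0, -0.0, -1.0]]
wrist_force: [0.3, -0.3, -0.7]
grip_width: 0.0599
```

```bash
python3 - <<'E'
from h import *
st(); fittilt(cams=("scene",),t0s=(10,30),gx=.003,gz=.080)
E
```

```text
t 16.1 pos [ 0.5157 -0.3294  0.0319] F [ 0.32 -0.29 -0.68] T [ 0.02 -0.03  0.03] w 0.0599 q [-0.57  0.51 -0.19  0.87  0.    1.41] tz [-0.  0. -1.]
['scene'] P-tool [ 0.    -0.009  0.041] tilt 27.4 err 0.364 lowest z 0.015 base ctr [ 0.544 -0.275  0.034]
```

It's pivoting (tilt about 27°). I'll hold briefly with a touch more grip, then measure.

drive_tool([
  [[0, 0, 0], 0],
], claw=0.2983)

```text
t: 16.32
tool_pos: [0.5157, -0.3295, 0.0321]
tool_rot: [[0.394, 0.919, -0.0], [0.919, -0.394, -0.0], [-0.0, 0.0, -1.0]]
wrist_force: [0.1, -1.0, 0.0]
grip_width: 0.0601
```

```bash
python3 - <<'E'
from h import *
st(); fittilt(cams=("scene",),t0s=(20,40),gx=.003,gz=.080)
E
```

```text
t 16.32 pos [ 0.5157 -0.3295  0.0321] F [ 0.07 -1.02  0.04] T [-0.09  0.07  0.01] w 0.0601 q [-0.57  0.51 -0.19  0.87 -0.    1.41] tz [-0. -0. -1.]
['scene'] P-tool [ 0.003 -0.015  0.043] tilt 38.8 err 0.244 lowest z 0.006 base ctr [ 0.542 -0.289  0.023]
```

drive_tool([
  [[0.006, 0, -0.004], 0],
  [[0.012, 0, -0.0075], 0],
  [[0.019, 0, -0.0105], 0],
  [[0.026, 0, -0.013], 0],
  [[0.033, 0, -0.0145], 0],
  [[0.04, 0, -0.0155], 0],
], claw=0.2984)

```text
t: 17.18
tool_pos: [0.5318, -0.2921, 0.0476]
tool_rot: [[0.394, 0.919, -0.0], [0.919, -0.394, 0.0], [0.0, -0.0, -1.0]]
wrist_force: [-0.3, 0.1, -1.5]
grip_width: 0.06
```

```bash
python3 - <<'E'
from h import *
st(); fittilt(cams=("scene",),t0s=(30,50,75),gx=.003,gz=.080)
E
```

```text
t 17.18 pos [ 0.5318 -0.2921  0.0476] F [-0.28  0.09 -1.49] T [-0.01  0.04 -0.  ] w 0.06 q [-0.5   0.49 -0.18  0.9   0.    1.47] tz [-0.  0. -1.]
['scene'] P-tool [ 0.003 -0.014  0.049] tilt 56.3 err 0.525 lowest z 0.017 base ctr [ 0.552 -0.267  0.028]
```

drive_tool([
  [[0, 0, 0], 0],
], claw=0.298)

```text
t: 17.4
tool_pos: [0.5315, -0.2926, 0.0474]
tool_rot: [[0.394, 0.919, -0.0], [0.919, -0.394, -0.0], [-0.0, -0.0, -1.0]]
wrist_force: [-0.5, 0.1, -1.1]
grip_width: 0.0601
```

```bash
python3 - <<'E'
from h import *
st(); fittilt(cams=("scene",),t0s=(50,75,90),gx=.003,gz=.080)
E
```

```text
t 17.4 pos [ 0.5315 -0.2926  0.0474] F [-0.5   0.1  -1.09] T [-0.02 -0.02  0.  ] w 0.0601 q [-0.5   0.49 -0.18  0.9  -0.    1.47] tz [-0. -0. -1.]
['scene'] P-tool [ 0.005 -0.016  0.05 ] tilt 54.0 err 0.37 lowest z 0.019 base ctr [ 0.554 -0.267  0.031]
```

drive_tool([
  [[0, 0, 0], 0],
], claw=0.2976)

```text
t: 17.62
tool_pos: [0.5315, -0.2929, 0.0475]
tool_rot: [[0.394, 0.919, 0.0], [0.919, -0.394, -0.0], [-0.0, 0.0, -1.0]]
wrist_force: [-0.4, -0.6, -0.9]
grip_width: 0.0599
```

```bash
python3 - <<'E'
from h import *
st(); fittilt(cams=("scene",),t0s=(50,75,90),gx=.003,gz=.080)
E
```

```text
t 17.62 pos [ 0.5315 -0.2929  0.0475] F [-0.45 -0.63 -0.9 ] T [-0.04  0.04  0.01] w 0.0599 q [-0.5   0.49 -0.18  0.9  -0.    1.47] tz [ 0. -0. -1.]
['scene'] P-tool [ 0.007 -0.017  0.045] tilt 60.5 err 0.396 lowest z 0.012 base ctr [ 0.553 -0.276  0.022]
```

drive_tool([
  [[0, 0, 0], 0],
  [[0, 0, 0], 0],
], claw=0.2976)

```text
t: 17.98
tool_pos: [0.5316, -0.2928, 0.0476]
tool_rot: [[0.394, 0.919, 0.0], [0.919, -0.394, -0.0], [-0.0, 0.0, -1.0]]
wrist_force: [0.2, -0.8, 0.8]
grip_width: 0.06
```

```bash
python3 - <<'E'
from h import *
st(); fittilt(cams=("scene",),t0s=(50,75,90),gx=.003,gz=.080)
E
```

```text
t 17.98 pos [ 0.5316 -0.2928  0.0476] F [ 0.19 -0.84  0.81] T [-0.    0.04  0.02] w 0.06 q [-0.5   0.49 -0.18  0.9  -0.    1.47] tz [ 0. -0. -1.]
['scene'] P-tool [ 0.008 -0.019  0.043] tilt 57.1 err 0.289 lowest z 0.011 base ctr [ 0.555 -0.274  0.022]
```

The box now stands on its back-bottom edge at about 57°, where it hangs in equilibrium because the grip point is off-centre. I'll firm the grip and swing the top over with slight downward pressure so the base edge holds.

drive_tool([
  [[0, 0, 0], 0],
  [[0.0045, 0, 0.001], 0],
  [[0.009, 0, 0.002], 0],
  [[0.016, 0, 0.0025], 0],
  [[0.023, 0, 0.003], 0],
  [[0.03, 0, 0.0045], 0],
], claw=0.299)

```text
t: 18.82
tool_pos: [0.5438, -0.2643, 0.043]
tool_rot: [[0.394, 0.919, 0.0], [0.919, -0.394, 0.0], [0.0, 0.0, -1.0]]
wrist_force: [-0.9, -0.6, 2.2]
grip_width: 0.0598
```

```bash
python3 - <<'E'
from h import *
st(); fittilt(cams=("scene",),t0s=(50,75,90),gx=.015,gz=.072)
E
```

```text
t 18.82 pos [ 0.5438 -0.2643  0.043 ] F [-0.94 -0.6   2.19] T [ 0.06  0.06 -0.03] w 0.0598 q [-0.45  0.49 -0.19  0.89  0.    1.52] tz [ 0.  0. -1.]
['scene'] P-tool [-0.002 -0.009  0.037] tilt 73.9 err 0.392 lowest z 0.001 base ctr [ 0.544 -0.268  0.007]
```

drive_tool([
  [[0.005, 0, 0.001], 0],
  [[0.01, 0, 0.0025], 0],
  [[0.015, 0, 0.004], 0],
  [[0.02, 0, 0.006], 0],
  [[0.02, 0, 0.006], 0],
], claw=0.299)

```text
t: 19.55
tool_pos: [0.5513, -0.2461, 0.0367]
tool_rot: [[0.393, 0.919, -0.0], [0.919, -0.393, 0.0], [0.0, -0.0, -1.0]]
wrist_force: [0.7, 0.8, 0.2]
grip_width: 0.0602
```

```bash
python3 - <<'E'
from h import *
st(); fittilt(cams=("scene",),t0s=(70,90),gx=.015,gz=.072)
E
```

```text
t 19.55 pos [ 0.5513 -0.2461  0.0367] F [0.74 0.84 0.16] T [ 0.1  -0.17 -0.  ] w 0.0602 q [-0.42  0.49 -0.2   0.88  0.    1.56] tz [-0.  0. -1.]
['scene'] P-tool [ 0.006 -0.013  0.047] tilt 87.0 err 0.327 lowest z 0.01 base ctr [ 0.553 -0.27   0.011]
```

Tilt is about 87°, practically upright. I'll release gently, rise clear and check.

drive_tool([
  [[0, 0, 0], 0],
  [[0, 0, 0], 0],
], claw=0.28)

```text
t: 19.9
tool_pos: [0.5509, -0.2469, 0.0368]
tool_rot: [[0.394, 0.919, -0.001], [0.919, -0.394, -0.0], [-0.0, -0.001, -1.0]]
wrist_force: [0.1, -0.7, -0.4]
grip_width: 0.0617
```

drive_tool([
  [[0, 0, 0], 0],
  [[0, 0, 0], 0],
  [[0, 0, -0.02], 0],
  [[0, 0, -0.05], 0],
  [[0, 0, -0.08], 0],
  [[-0.05, 0, -0.1], 0],
  [[-0.1, 0, -0.1], 0],
  [[-0.1, 0, -0.1], 0],
], claw=0.0)

```text
t: 20.9
tool_pos: [0.5107, -0.3416, 0.1374]
tool_rot: [[0.398, 0.917, 0.001], [0.917, -0.398, -0.001], [-0.001, 0.001, -1.0]]
wrist_force: [0.5, -0.3, -0.2]
grip_width: 0.0855
```

```bash
python3 - <<'E'
from h import *
st(); ms={}
out=[]
for n in C:
    i=imaging.capture(n); ms[n]=mask(n,"box_new")
    ys,xs=np.nonzero(ms[n]); print(n,len(xs),xs.min(),xs.max(),ys.min(),ys.max())
    c=[int(xs.mean()),int(ys.mean())]; out.append(cv2.resize(i[max(c[1]-50,0):][:100,c[0]-40:c[0]+40],None,fx=5,fy=5,interpolation=cv2.INTER_CUBIC))
cv2.imwrite("pics/z9.png",np.hstack(out))
for k in (["scene"],["top"],["scene","top"]): print(k,fit({n:ms[n] for n in k},[.553,-.265,np.radians(66.8)],.042,.06,0,.1))
E
```

```text
t 20.9 pos [ 0.5107 -0.3416  0.1374] F [ 0.47 -0.28 -0.16] T [-0.    0.02 -0.01] w 0.0855 q [-0.59  0.44 -0.02  1.12 -0.    1.39] tz [ 0.001 -0.001 -1.   ]
scene 821 186 208 210 254
top 701 362 392 193 227
['scene'] (array([ 0.54126861, -0.26808089,  1.19707897]), np.float64(0.06965591013431549))
['top'] (array([ 0.54386888, -0.26626722,  1.12813569]), np.float64(0.05634807422757149))
['scene', 'top'] (array([ 0.54342097, -0.26752003,  1.18830437]), np.float64(0.16124117374420166))
```

View pics/z9.png

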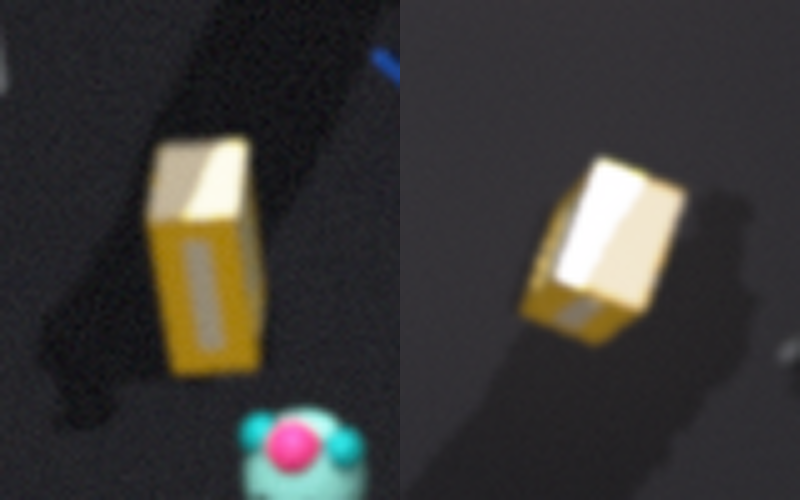

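The yellow box stands upright, cream top up (window azimuth about 67°, centre about (0.542, -0.267)). Next comes nudging the row apart: fingers shut, jaws along tray x, the 22 mm side along the row, into the gap at about (0.578, 0.114).

```bash
python3 - <<'E'
from h import *
go(.5784,.1143,.135,-6.0); print(np.array(tops()))
E
```

```text
go [ 0.4417 -0.1166  0.002 ] spin -0.299 jaw now -23.16 rows>= 8.0
[[ 5.92600e-01  2.31400e-01  4.74028e+01  6.54474e+01 -3.51900e+00]
 [ 5.83400e-01  1.61400e-01  4.72114e+01  6.70508e+01 -5.42050e+00]
 [ 5.69500e-01  7.55000e-02  5.77542e+01  8.48077e+01 -1.44090e+00]
 [ 5.60000e-01 -8.70000e-03  6.26669e+01  7.58861e+01 -6.49520e+00]]
```

drive_tool([
  [[0.4417, -0.1166, 0], -0.299],
  [[0.4417, -0.1166, 0], -0.299],
  [[0.4417, -0.1166, 0], -0.299],
  [[0.4417, -0.1166, 0], -0.299],
  [[0.4417, -0.1166, 0], -0.299],
  [[0.4417, -0.1166, 0], -0.299],
  [[0.4417, -0.1166, 0], -0.299],
  [[0.4417, -0.1166, 0], -0.299],
  [[0.4417, -0.1166, 0], -0.299],
  [[0.4417, -0.1166, 0], -0.299],
  [[0.4417, -0.1166, 0], -0.299],
], claw=1)

```text
t: 22.52
tool_pos: [0.5785, 0.1117, 0.137]
tool_rot: [[0.108, 0.994, -0.0], [0.994, -0.108, -0.0], [-0.0, -0.0, -1.0]]
wrist_force: [-0.7, -0.1, -0.5]
grip_width: 0.0002
```

```bash
python3 - <<'E'
from h import *
st(); go(.5784,.1143,.02,-6.0)
s=status.observe(); o=s["tool_pos"]
out=[]
for n in("scene","top"):
    i=imaging.capture(n); i=(255*np.clip(i/220.,0,1)**.6).astype(np.uint8)
    c=proj(n,[o])[0].astype(int); S=5; r0,c0=max(c[1]-55,0),max(c[0]-40,0)
    k=cv2.resize(i[r0:r0+100,c0:c0+80],None,fx=S,fy=S,interpolation=cv2.INTER_CUBIC)
    for zz,col in ((0,(0,0,255)),(.033,(0,255,0)),(.106,(255,0,0))):
        u=(proj(n,[o+[0,0,zz]])[0]-[c0,r0]+.5)*S; cv2.circle(k,tuple(int(a) for a in u),4,col,2)
    out.append(k)
cv2.imwrite("pics/z10.png",np.hstack(out))
E
```

```text
t 22.52 pos [0.5785 0.1117 0.137 ] F [-0.65 -0.08 -0.5 ] T [-0.05 -0.02  0.01] w 0.0002 q [ 0.19  0.4  -0.08  1.09 -0.    1.87] tz [-0. -0. -1.]
go [ 0.0026 -0.0003  0.117 ] spin -0.003 jaw now -6.2 rows>= 2.0
```

View pics/z10.png

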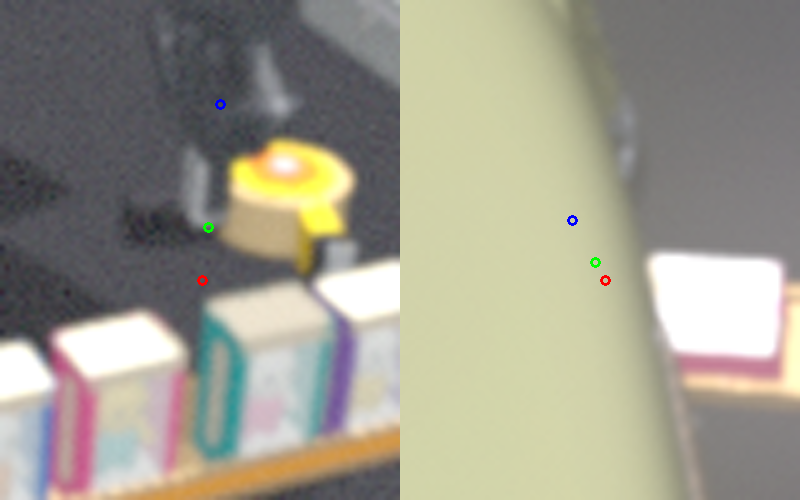

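The scene view shows the shut tips at about (200,225), matching tool z + 33 mm and sitting above the pink–teal gap. I'm descending into the gap.

drive_tool([
  [[0.004, 0, 0.03], 0],
  [[0.004, 0, 0.05], 0],
  [[0.004, 0, 0.06], 0],
  [[0.004, 0, 0.066], 0],
  [[0.004, 0, 0.066], 0],
])

```text
t: 23.25
tool_pos: [0.5793, 0.1171, 0.0711]
tool_rot: [[0.106, 0.994, 0.0], [0.994, -0.106, 0.0], [0.0, 0.0, -1.0]]
wrist_force: [0.4, -0.4, 0.6]
grip_width: -0.0002
```

drive_tool([
  [[0, 0, 0.012], 0],
  [[0, 0, 0.025], 0],
  [[0, 0, 0.038], 0],
  [[0, 0, 0.05], 0],
  [[0, 0, 0.05], 0],
])

```text
t: 23.88
tool_pos: [0.5778, 0.117, 0.0194]
tool_rot: [[0.106, 0.994, -0.003], [0.994, -0.106, -0.001], [-0.001, -0.003, -1.0]]
wrist_force: [-0.0, 0.4, 0.1]
grip_width: -0.0006
```

drive_tool([
  [[0.003, 0, 0], 0],
  [[0.006, 0, 0], 0],
  [[0.009, 0, 0], 0],
  [[0.012, 0, 0], 0],
  [[0.015, 0, 0], 0],
  [[0.018, 0, 0], 0],
  [[0.021, 0, 0], 0],
  [[0.021, 0, 0], 0],
])

```text
t: 24.88
tool_pos: [0.5814, 0.1385, 0.021]
tool_rot: [[0.105, 0.994, -0.0], [0.994, -0.105, 0.0], [0.0, -0.0, -1.0]]
wrist_force: [-0.8, -1.7, 1.0]
grip_width: 0.0002
```

```bash
cat >> h.py <<'E'
def rowscene():
    imaging.capture("scene"); r={}
    for l in "dcab":
        d=imaging.search_frame("scene",f"box_{l}_mid"); m=mask("scene",f"box_{l}_mid")
        if m is None: print(l,"none"); continue
        ys,xs=np.nonzero(m); print(l,[(np.round(q["xyz"],3).tolist(),round(q["conf"],2)) for q in d[:1]],"mask n",len(xs),"u",np.percentile(xs,[2,50,98]),"v",np.percentile(ys,[2,98]))
E
python3 - <<'E'
from h import *
st(); rowscene()
E
```

```text
t 24.88 pos [0.5814 0.1385 0.021 ] F [-0.77 -1.71  1.02] T [-0.24  0.07  0.02] w 0.0002 q [ 0.23  0.5  -0.24  0.83  0.    1.91] tz [-0.  0. -1.]
d [([0.585, -0.025, 0.078], 0.79)] mask n 784 u [276. 288. 300.] v [191. 222.]
c [([0.587, 0.057, 0.074], 0.74)] mask n 843 u [301.   313.   326.16] v [184. 216.]
a [([0.602, 0.176, 0.06], 0.79)] mask n 546 u [335. 350. 361.] v [178.9 208. ]
b [([0.615, 0.241, 0.079], 0.69)] mask n 524 u [360.   370.   379.54] v [174. 202.]
```

Force is only 1.7 N, and teal and violet slid left. Now the right pair.

drive_tool([
  [[-0.008, 0, 0], 0],
  [[-0.018, 0, 0], 0],
  [[-0.026, 0, 0], 0],
  [[-0.03, 0, 0], 0],
  [[-0.033, 0, 0], 0],
  [[-0.036, 0, 0], 0],
  [[-0.039, 0, 0], 0],
  [[-0.042, 0, 0], 0],
  [[-0.045, 0, 0], 0],
  [[-0.048, 0, 0], 0],
  [[-0.048, 0, 0], 0],
])

```text
t: 26.7
tool_pos: [0.5761, 0.0901, 0.0209]
tool_rot: [[0.106, 0.994, -0.0], [0.994, -0.106, -0.0], [-0.0, -0.0, -1.0]]
wrist_force: [0.8, 0.8, -0.9]
grip_width: -0.0001
```

drive_tool([
  [[0.01, 0, 0], 0],
  [[0.024, 0, 0], 0],
  [[0.024, 0, -0.03], 0],
  [[0.024, 0, -0.08], 0],
  [[0.024, 0, -0.12], 0],
  [[-0.03, 0.03, -0.13], 0],
  [[-0.09, 0.05, -0.13], 0],
  [[-0.15, 0.05, -0.13], 0],
  [[-0.21, 0.05, -0.13], 0],
  [[-0.24, 0.05, -0.13], 0],
  [[-0.24, 0.05, -0.13], 0],
])

```text
t: 28.08
tool_pos: [0.6007, -0.155, 0.1508]
tool_rot: [[0.109, 0.994, -0.0], [0.994, -0.109, -0.0], [-0.0, 0.0, -1.0]]
wrist_force: [0.2, 0.1, 0.5]
grip_width: -0.0002
```

```bash
python3 - <<'E'
from h import *
st(); T=np.array(tops()); print(T); print(np.linalg.norm(np.diff(T[:,:2],axis=0),axis=1))
ms={}
for n in C: imaging.capture(n); ms[n]=mask(n,"box_new")
for k in (["scene"],["top"]): print(k,fit({n:ms[n] for n in k},[.5425,-.267,np.radians(66.8)],.042,.06,0,.1))
go(.5425,-.267,.14,66.8)
E
```

```text
t 28.07 pos [ 0.6007 -0.155   0.1508] F [0.21 0.12 0.5 ] T [ 0.05 -0.01 -0.01] w -0.0002 q [-0.25  0.44  0.03  1.16 -0.    1.43] tz [-0. -0. -1.]
[[ 5.889000e-01  2.053000e-01  4.784360e+01  1.255847e+02 -7.523500e+00]
 [ 5.678000e-01  4.030000e-02  5.709550e+01  1.759556e+02 -1.353400e+00]]
[0.16634365]
['scene'] (array([ 0.54151736, -0.26713384,  1.16800833]), np.float64(0.05043859779834747))
['top'] (array([ 0.55157407, -0.25162963,  0.78532438]), np.float64(1.3272573947906494))
go [-0.1206 -0.0461  0.0109] spin -1.27 jaw now -5.95 rows>= 7.0
```

drive_tool([
  [[-0.1206, -0.0461, 0], -1.27],
  [[-0.1206, -0.0461, 0], -1.27],
  [[-0.1206, -0.0461, 0], -1.27],
  [[-0.1206, -0.0461, 0], -1.27],
  [[-0.1206, -0.0461, 0], -1.27],
  [[-0.1206, -0.0461, 0], -1.27],
  [[-0.1206, -0.0461, 0], -1.27],
  [[-0.1206, -0.0461, 0], -1.27],
  [[-0.1206, -0.0461, 0], -1.27],
], claw=0)

```text
t: 29.45
tool_pos: [0.5423, -0.2678, 0.151]
tool_rot: [[-0.918, 0.397, 0.0], [0.397, 0.918, 0.0], [-0.0, 0.0, -1.0]]
wrist_force: [0.1, 0.0, 1.1]
grip_width: 0.0854
```

```bash
python3 - <<'E'
from h import *
st(); T=np.array(tops()); print(T); print(np.linalg.norm(np.diff(T[:,:2],axis=0),axis=1))
go(.5425,-.267,.03,66.8)
E
```

```text
t 29.45 pos [ 0.5423 -0.2678  0.151 ] F [0.14 0.04 1.1 ] T [ 0.03  0.03 -0.  ] w 0.0854 q [-0.46  0.42 -0.02  1.14  0.   -0.05] tz [ 0.  0. -1.]
[[ 5.890000e-01  2.053000e-01  4.743450e+01  1.252036e+02 -7.197300e+00]
 [ 5.689000e-01  3.910000e-02  5.579220e+01  1.729028e+02 -5.773000e-01]]
[0.16741102]
go [0.0002 0.001  0.121 ] spin -0.003 jaw now 66.64 rows>= 2.0
```

```bash
python3 - <<'E'
from h import *
img=imaging.capture("top")
for t in (200,220,240,260): print(t,np.array(tops(img,thr=t)).tolist())
uv=proj("top",[[.575+.105*(y-.1147)-.0,y,.104] for y in np.arange(-.06,.16,.01)])
print([int(img[int(v),int(u)].min()) for u,v in uv]); 
np.save("r.npy",img)
for l in "cd":
    m=mask("top",f"box_{l}"); ys,xs=np.nonzero(m); print(l,xs.min(),xs.max(),ys.min(),ys.max(),unproj("top",[[np.median(xs),np.median(ys)]],.1))
E
```

```text
200 [[0.589, 0.2054, 46.4513, 124.0869, -7.3701], [0.5691, 0.0203, 47.8828, 134.2829, -4.4136]]
220 [[0.589, 0.2054, 45.3014, 122.9277, -7.4199], [0.5713, 0.0531, 44.946, 64.8943, -5.9623], [0.5666, -0.0136, 44.9777, 64.7037, -7.9794]]
240 [[0.5889, 0.2054, 44.2481, 121.8529, -7.6513], [0.5714, 0.0532, 43.7432, 62.9785, -5.9042], [0.5667, -0.0136, 43.8052, 63.2343, -8.1325]]
260 [[0.589, 0.2054, 42.7539, 120.4376, -7.3782], [0.5714, 0.0531, 42.4989, 61.2157, -6.0257], [0.5666, -0.0138, 42.5405, 61.4185, -7.8957]]
[64, 118, 254, 254, 254, 254, 254, 254, 191, 254, 254, 254, 254, 254, 245, 148, 142, 145, 143, 117, 104, 254]
c 259 285 191 215 [[ 0.55916335 -0.01291448  0.1       ]]
d 259 285 191 215 [[ 0.55916335 -0.01291448  0.1       ]]
```

drive_tool([
  [[0, 0.001, 0.04], 0],
  [[0, 0.001, 0.075], 0],
  [[0, 0.001, 0.1], 0],
  [[0, 0.001, 0.115], 0],
  [[0, 0.001, 0.121], 0],
  [[0, 0.001, 0.121], 0],
])

```text
t: 30.4
tool_pos: [0.5427, -0.2678, 0.0303]
tool_rot: [[-0.918, 0.396, 0.0], [0.396, 0.918, -0.0], [-0.0, -0.0, -1.0]]
wrist_force: [0.4, 0.6, -0.2]
grip_width: 0.0857
```

drive_tool([
  [[0, 0, 0], 0],
  [[0, 0, 0], 0],
  [[0, 0, 0], 0],
  [[0, 0, 0], 0],
  [[0, 0, 0], 0],
], claw=0.6, grip_force=20)

```text
t: 31.02
tool_pos: [0.543, -0.2677, 0.0308]
tool_rot: [[-0.918, 0.396, 0.001], [0.396, 0.918, -0.0], [-0.001, 0.0, -1.0]]
wrist_force: [-0.5, 0.7, 6.0]
grip_width: 0.0417
```

Gripped (41.7 mm). The row measures a gap of only about 63 mm, tight for a 60 mm box. There's time to spare (31 of 72 s), so I'll let go, leave the box standing, and nudge a few mm more each side.

drive_tool([
  [[0, 0, 0], 0],
  [[0, 0, 0], 0],
  [[0, 0, 0], 0],
  [[0, 0, -0.04], 0],
  [[0, 0, -0.09], 0],
  [[0, 0, -0.12], 0],
], claw=0)

```text
t: 31.78
tool_pos: [0.5433, -0.2681, 0.1524]
tool_rot: [[-0.918, 0.396, 0.002], [0.396, 0.918, -0.001], [-0.003, -0.0, -1.0]]
wrist_force: [1.3, -0.0, -0.2]
grip_width: 0.0853
```

```bash
python3 - <<'E'
from h import *
go(.5786,.1144,.13,-6.0)
E
```

```text
go [0.119  0.3653 0.022 ] spin 1.269 jaw now 66.69 rows>= 7.0
```

drive_tool([
  [[0.119, 0.3653, 0], 1.269],
  [[0.119, 0.3653, 0], 1.269],
  [[0.119, 0.3653, 0], 1.269],
  [[0.119, 0.3653, 0], 1.269],
  [[0.119, 0.3653, 0], 1.269],
  [[0.119, 0.3653, 0], 1.269],
  [[0.119, 0.3653, 0], 1.269],
  [[0.119, 0.3653, 0], 1.269],
  [[0.119, 0.3653, 0.02], 1.269],
  [[0.119, 0.3653, 0.05], 1.269],
], claw=1)

```text
t: 33.02
tool_pos: [0.5786, 0.1141, 0.1003]
tool_rot: [[0.105, 0.995, 0.002], [0.995, -0.105, -0.0], [0.0, 0.002, -1.0]]
wrist_force: [0.3, -0.4, -0.1]
grip_width: -0.0
```

```bash
python3 - <<'E'
from h import *
st(); go(.5786,.1144,.02,-6.0)
E
```

```text
t 33.02 pos [0.5786 0.1141 0.1003] F [ 0.27 -0.42 -0.11] T [-0.05 -0.02 -0.03] w -0.0 q [ 0.2   0.42 -0.15  1.   -0.    1.87] tz [ 0.002 -0.    -1.   ]
go [ 0.0002 -0.0002  0.0803] spin 0.0 jaw now -6.0 rows>= 2.0
```

drive_tool([
  [[0, 0, 0.04], 0],
  [[0, 0, 0.08], 0],
  [[0.008, 0, 0.08], 0],
  [[0.016, 0, 0.08], 0],
  [[0.02, 0, 0.08], 0],
  [[0.023, 0, 0.08], 0],
  [[0.026, 0, 0.08], 0],
  [[0.0285, 0, 0.08], 0],
  [[0.0285, 0, 0.08], 0],
])

```text
t: 34.15
tool_pos: [0.5808, 0.1424, 0.0203]
tool_rot: [[0.105, 0.994, 0.0], [0.994, -0.105, -0.002], [-0.002, 0.001, -1.0]]
wrist_force: [-0.3, -4.5, 3.0]
grip_width: 0.0
```

drive_tool([
  [[-0.02, 0, 0], 0],
  [[-0.04, 0, 0], 0],
  [[-0.047, 0, 0], 0],
  [[-0.05, 0, 0], 0],
  [[-0.053, 0, 0], 0],
  [[-0.056, 0, 0], 0],
  [[-0.059, 0, 0], 0],
  [[-0.059, 0, 0], 0],
])

```text
t: 35.15
tool_pos: [0.5749, 0.0865, 0.0204]
tool_rot: [[0.104, 0.995, 0.001], [0.995, -0.104, 0.004], [0.004, 0.0, -1.0]]
wrist_force: [-0.1, 5.3, 1.3]
grip_width: 0.0002
```

drive_tool([
  [[0.015, 0, 0], 0],
  [[0.025, 0, -0.03], 0],
  [[0.025, 0, -0.08], 0],
  [[0.025, 0, -0.12], 0],
  [[-0.03, 0.03, -0.13], 0],
  [[-0.09, 0.05, -0.13], 0],
  [[-0.15, 0.05, -0.13], 0],
  [[-0.21, 0.05, -0.13], 0],
  [[-0.24, 0.05, -0.13], 0],
  [[-0.24, 0.05, -0.13], 0],
])

```text
t: 36.4
tool_pos: [0.5987, -0.1613, 0.1497]
tool_rot: [[0.108, 0.994, -0.001], [0.994, -0.108, -0.001], [-0.001, -0.001, -1.0]]
wrist_force: [-0.1, 0.8, -0.3]
grip_width: -0.0001
```

```bash
python3 - <<'E'
from h import *
st(); img=imaging.capture("top")
for t in (230,250): print(t,np.array(tops(img,thr=t)).tolist())
imaging.capture("scene"); print(fit({"scene":mask("scene","box_new")},[.5425,-.267,np.radians(66.8)],.042,.06,0,.1))
go(.5425,-.267,.14,66.8)
E
```

```text
t 36.4 pos [ 0.5987 -0.1613  0.1497] F [-0.13  0.83 -0.29] T [0.02 0.01 0.01] w -0.0001 q [-0.26  0.44  0.03  1.15 -0.    1.42] tz [-0.001 -0.001 -1.   ]
230 [[0.5888, 0.209, 45.5582, 123.7613, -8.0112], [0.5681, 0.0176, 46.757, 125.4626, -3.6814]]
250 [[0.5888, 0.209, 44.3684, 122.3316, -8.014], [0.5681, 0.0176, 45.5559, 123.8868, -3.7051]]
(array([ 0.54130887, -0.26751014,  1.1615663 ]), np.float64(0.04367033764719963))
go [-0.1141 -0.045   0.0098] spin -1.27 jaw now -5.96 rows>= 7.0
```

The gap is now about 71 mm, centred near (0.578, 0.114). Back to the yellow box.

drive_tool([
  [[-0.1141, -0.045, 0], -1.27],
  [[-0.1141, -0.045, 0], -1.27],
  [[-0.1141, -0.045, 0], -1.27],
  [[-0.1141, -0.045, 0], -1.27],
  [[-0.1141, -0.045, 0], -1.27],
  [[-0.1141, -0.045, 0], -1.27],
  [[-0.1141, -0.045, 0], -1.27],
  [[-0.1141, -0.045, 0], -1.27],
  [[-0.1141, -0.045, 0], -1.27],
], claw=0)

```text
t: 37.67
tool_pos: [0.5427, -0.2671, 0.15]
tool_rot: [[-0.918, 0.395, -0.0], [0.395, 0.918, 0.0], [0.0, 0.0, -1.0]]
wrist_force: [0.0, 0.7, 0.6]
grip_width: 0.0854
```

drive_tool([
  [[0, 0, 0.04], 0],
  [[0, 0, 0.075], 0],
  [[0, 0, 0.1], 0],
  [[0, 0, 0.113], 0],
  [[0, 0, 0.117], 0],
  [[0, 0, 0.117], 0],
])

```text
t: 38.42
tool_pos: [0.5429, -0.2682, 0.0336]
tool_rot: [[-0.919, 0.395, 0.001], [0.395, 0.919, -0.0], [-0.001, -0.0, -1.0]]
wrist_force: [0.8, -0.7, -0.1]
grip_width: 0.0854
```

drive_tool([
  [[0, 0, 0], 0],
  [[0, 0, 0], 0],
  [[0, 0, 0], 0],
  [[0, 0, 0], 0],
  [[0, 0, 0], 0],
], claw=0.6, grip_force=20)

```text
t: 39.05
tool_pos: [0.5429, -0.2681, 0.0337]
tool_rot: [[-0.919, 0.395, 0.001], [0.395, 0.919, -0.0], [-0.001, 0.0, -1.0]]
wrist_force: [-0.2, 1.5, 5.3]
grip_width: 0.0418
```

drive_tool([
  [[0, 0, -0.01], 0],
  [[0, 0, -0.03], 0],
  [[0, 0, -0.06], 0],
  [[0, 0, -0.1], 0],
  [[0, 0, -0.13], 0],
  [[0, 0, -0.13], 0],
])

```text
t: 39.8
tool_pos: [0.5439, -0.2691, 0.1656]
tool_rot: [[-0.919, 0.395, 0.004], [0.395, 0.919, -0.003], [-0.005, -0.001, -1.0]]
wrist_force: [-0.0, -0.3, -1.9]
grip_width: 0.0413
```

```bash
python3 - <<'E'
from h import *
st(); go(.578,.1138,.16,-6.0)
E
```

```text
t 39.8 pos [ 0.5439 -0.2691  0.1656] F [-0.01 -0.28 -1.86] T [-0.06 -0.01 -0.05] w 0.0413 q [-0.46  0.41  0.01  1.17 -0.   -0.05] tz [ 0.004 -0.003 -1.   ]
go [0.1199 0.3652 0.0048] spin 1.27 jaw now 66.74 rows>= 7.0
```

drive_tool([
  [[0.12, 0.365, 0], 1.27],
  [[0.12, 0.365, 0], 1.27],
  [[0.12, 0.365, 0], 1.27],
  [[0.12, 0.365, 0], 1.27],
  [[0.12, 0.365, 0], 1.27],
  [[0.12, 0.365, 0], 1.27],
  [[0.12, 0.365, 0], 1.27],
  [[0.12, 0.365, 0], 1.27],
  [[0.12, 0.365, 0], 1.27],
  [[0.12, 0.365, 0], 1.27],
])

```text
t: 41.05
tool_pos: [0.5757, 0.1133, 0.1624]
tool_rot: [[0.106, 0.994, -0.001], [0.994, -0.106, -0.001], [-0.001, -0.001, -1.0]]
wrist_force: [0.4, 0.2, -2.8]
grip_width: 0.042
```

```bash
python3 - <<'E'
from h import *
st(); s=status.observe(); o=s["tool_pos"]; imaging.capture("scene"); m=mask("scene","box_new"); b=o[2]-.0337
ys,xs=np.nonzero(m); print(len(xs),xs.min(),xs.max(),ys.min(),ys.max())
print("held",fit({"scene":m},[.578,.1138,-.1],.042,.06,b,b+.1)," yaw fixed",fit({"scene":m},[.578,.1138],.042,.06,b,b+.1,-.105))
# same-camera reference: neighbours
for l,y in (("a",.179),("c",.048)):
    k=mask("scene",f"box_{l}"); k[:]=k
    print(l,fit({"scene":k},[.58,y],.042,.06,.035,.104,-.105))
cv2.imwrite("pics/z11.png",imaging.capture("scene"))
go(.578,.1138,.16,-6.0)
E
```

```text
t 41.05 pos [0.5757 0.1133 0.1624] F [ 0.43  0.18 -2.79] T [-0.01  0.04  0.07] w 0.042 q [ 0.19  0.38 -0.04  1.15 -0.    1.87] tz [-0.001 -0.001 -1.   ]
931 318 347 140 182
held (array([ 0.57608134,  0.11192336, -0.13961044]), np.float64(0.19649569690227509))  yaw fixed (array([0.57646434, 0.11218736]), np.float64(0.19770407676696777))
a (array([-3.36378906,  3.49190039]), np.float64(1.0))
c (array([0.57285889, 0.04545605]), np.float64(0.3290185332298279))
go [0.0001 0.0018 0.0031] spin -0.001 jaw now -6.07 rows>= 1.0
```

Held box is where expected. Shifting 3 mm forward and lowering into the gap, watching forces.

drive_tool([
  [[0, 0.003, 0.005], 0],
  [[0, 0.003, 0.02], 0],
  [[0, 0.003, 0.03], 0],
  [[0, 0.003, 0.036], 0],
  [[0, 0.003, 0.042], 0],
  [[0, 0.003, 0.048], 0],
])

```text
t: 42.05
tool_pos: [0.5793, 0.1144, 0.1148]
tool_rot: [[0.105, 0.995, 0.0], [0.995, -0.105, 0.0], [0.0, 0.0, -1.0]]
wrist_force: [0.3, 0.2, -1.3]
grip_width: 0.0416
```

drive_tool([
  [[0, 0, 0.007], 0],
  [[0, 0, 0.015], 0],
  [[0, 0, 0.023], 0],
  [[0, 0, 0.03], 0],
])

```text
t: 42.55
tool_pos: [0.579, 0.1143, 0.0844]
tool_rot: [[0.105, 0.994, -0.0], [0.994, -0.105, -0.0], [-0.0, -0.0, -1.0]]
wrist_force: [0.0, -0.3, -1.4]
grip_width: 0.0418
```

drive_tool([
  [[0, 0, 0.007], 0],
  [[0, 0, 0.014], 0],
  [[0, 0, 0.021], 0],
  [[0, 0, 0.027], 0],
])

```text
t: 43.05
tool_pos: [0.5791, 0.1143, 0.0575]
tool_rot: [[0.105, 0.994, -0.0], [0.994, -0.105, -0.0], [-0.0, -0.0, -1.0]]
wrist_force: [0.2, -0.5, -1.2]
grip_width: 0.0416
```

drive_tool([
  [[0, 0, 0.006], 0],
  [[0, 0, 0.011], 0],
  [[0, 0, 0.015], 0],
  [[0, 0, 0.017], 0],
  [[0, 0, 0.0185], 0],
  [[0, 0, 0.0185], 0],
])

```text
t: 43.8
tool_pos: [0.5792, 0.1144, 0.0395]
tool_rot: [[0.105, 0.994, 0.0], [0.994, -0.105, 0.0], [0.0, 0.0, -1.0]]
wrist_force: [0.1, 0.2, -1.0]
grip_width: 0.042
```

drive_tool([
  [[0, 0, 0.001], 0],
  [[0, 0, 0.002], 0],
  [[0, 0, 0.002], 0],
])

```text
t: 44.18
tool_pos: [0.5793, 0.1144, 0.0378]
tool_rot: [[0.105, 0.994, 0.0], [0.994, -0.105, 0.0], [0.0, 0.0, -1.0]]
wrist_force: [-0.7, 0.6, 0.6]
grip_width: 0.0416
```

Force went from -1.0 to +0.6 N, so it rests on the floor. Releasing, then withdrawing straight up.

drive_tool([
  [[0, 0, 0], 0],
  [[0, 0, 0], 0],
], claw=0.47)

```text
t: 44.42
tool_pos: [0.5792, 0.1144, 0.0376]
tool_rot: [[0.105, 0.994, 0.0], [0.994, -0.105, 0.0], [0.0, 0.0, -1.0]]
wrist_force: [-0.0, 0.9, 0.4]
grip_width: 0.0453
```

drive_tool([
  [[0, 0, 0], 0],
  [[0, 0, 0], 0],
  [[0, 0, 0], 0],
  [[0, 0, -0.03], 0],
  [[0, 0, -0.08], 0],
  [[0, 0, -0.13], 0],
  [[-0.06, 0, -0.15], 0],
  [[-0.12, 0, -0.15], 0],
  [[-0.18, 0, -0.15], 0],
  [[-0.24, 0, -0.15], 0],
  [[-0.3, 0, -0.15], 0],
  [[-0.3, 0, -0.15], 0],
], claw=0)

```text
t: 45.92
tool_pos: [0.547, -0.188, 0.1873]
tool_rot: [[0.111, 0.994, 0.0], [0.994, -0.111, -0.001], [-0.001, 0.0, -1.0]]
wrist_force: [0.1, 0.6, 0.3]
grip_width: 0.0853
```

```bash
python3 - <<'E'
from h import *
st(); img=imaging.capture("top")
for t in (230,260): print(t,np.array(tops(img,thr=t)).tolist())
imaging.capture("scene"); m=mask("scene","box_new"); ys,xs=np.nonzero(m); print("mask",len(xs),xs.min(),xs.max(),ys.min(),ys.max())
print("yaw fixed",fit({"scene":m},[.578,.114],.042,.06,.035,.104,-.105),"expected u,v", [proj("scene",block(.578,.114,-.105,.042,.06,.03,.104)).min(0),proj("scene",block(.578,.114,-.105,.042,.06,.03,.104)).max(0)])
rowscene()
for n in ("scene","top"):
    print(n,[(l,[np.round(d["xyz"],3).tolist() for d in imaging.search_frame(n,l)[:1]]) for l in ("new_window","new_mid","figure","cup","marker_pot","paint_bottle","tape_gun","phone")])
i=imaging.capture("scene"); cv2.imwrite("pics/fin.png",np.vstack([cv2.resize(i[165:235,260:400],None,fx=4,fy=4,interpolation=cv2.INTER_CUBIC),cv2.resize(img[170:235,140:280],None,fx=4,fy=4,interpolation=cv2.INTER_CUBIC)]))
E
```

```text
t 45.92 pos [ 0.547  -0.188   0.1873] F [0.08 0.58 0.34] T [ 0.05 -0.05 -0.01] w 0.0853 q [-0.33  0.35 -0.02  1.2  -0.    1.35] tz [ 0.    -0.001 -1.   ]
230 [[0.5861, 0.177, 48.294, 187.2275, -4.7723], [0.5679, 0.0171, 46.071, 123.9708, -3.5258]]
260 [[0.5888, 0.209, 43.2621, 121.2174, -7.956], [0.5827, 0.1146, 42.584, 60.6248, -6.2243], [0.5682, 0.0172, 44.3307, 121.6736, -3.7294]]
mask 658 318 342 180 213
yaw fixed (array([0.58288281, 0.10970313]), np.float64(0.19405394792556763)) expected u,v [array([316.06736017, 178.78084583]), array([343.70542473, 212.17316045])]
d [([0.58, -0.018, 0.078], 0.89)] mask n 817 u [275.32 288.   301.  ] v [190. 222.]
c [([0.586, 0.048, 0.079], 0.93)] mask n 636 u [299. 310. 319.] v [185. 217.]
a [([0.598, 0.178, 0.076], 0.68)] mask n 645 u [340. 351. 361.] v [177. 208.]
b [([0.614, 0.24, 0.078], 0.79)] mask n 555 u [360. 370. 379.] v [173. 203.]
scene [('new_window', []), ('new_mid', [[0.605, 0.107, 0.08]]), ('figure', [[0.748, -0.291, 0.05]]), ('cup', [[0.765, -0.055, 0.083]]), ('marker_pot', [[0.683, 0.421, 0.083]]), ('paint_bottle', [[0.682, -0.447, 0.052]]), ('tape_gun', [[0.372, 0.308, 0.04]]), ('phone', [[0.378, -0.022, 0.008]])]
top [('new_window', [[0.574, 0.114, 0.102]]), ('new_mid', [[0.569, 0.112, 0.103]]), ('figure', []), ('cup', [[0.772, -0.047, 0.062]]), ('marker_pot', [[0.664, 0.431, 0.087]]), ('paint_bottle', []), ('tape_gun', [[0.771, -0.047, 0.065]]), ('phone', [[0.364, -0.013, 0.008]])]
```

The viewer limit is reached, so I'll check numerically: sample the yellow box's front face (it should look like a pale window, as the neighbours' do), then hand in.

```bash
python3 - <<'E'
from h import *
i=imaging.capture("scene"); f=np.array([.9945,-.105,0]); e=np.array([.105,.9945,0])
for n,c in (("yellow",[.5827,.1146]),("pink",[.5715,.047]),("teal",[.5857,.179])):
    c=np.array(c+[0.])+f*.021
    for z in (.05,.07,.098): print(n,z,[i[int(v+.5),int(u+.5)].tolist() for u,v in proj("scene",[c+e*k+[0,0,z] for k in(-.026,-.01,.01,.026)])])
st()
from rig import finish_job; print(finish_job())
E
```

```text
yellow 0.05 [[120, 127, 141], [148, 130, 133], [132, 151, 152], [72, 112, 106]]
yellow 0.07 [[94, 134, 154], [153, 156, 152], [124, 145, 146], [58, 121, 140]]
yellow 0.098 [[92, 132, 151], [131, 146, 151], [117, 136, 146], [88, 126, 135]]
pink 0.05 [[127, 120, 127], [147, 147, 117], [136, 133, 150], [84, 94, 141]]
pink 0.07 [[111, 111, 147], [125, 151, 155], [133, 128, 147], [83, 78, 144]]
pink 0.098 [[116, 130, 142], [119, 146, 154], [119, 134, 145], [89, 113, 136]]
teal 0.05 [[131, 122, 130], [145, 132, 159], [145, 147, 130], [102, 79, 48]]
teal 0.07 [[123, 122, 94], [152, 154, 152], [140, 141, 119], [104, 79, 52]]
teal 0.098 [[126, 142, 149], [126, 142, 150], [121, 138, 138], [111, 110, 106]]
t 47.42 pos [ 0.5477 -0.184   0.1875] F [-0.74  0.87  0.15] T [-0.    0.03 -0.01] w 0.0858 q [-0.32  0.35 -0.02  1.2  -0.    1.35] tz [-0. -0. -1.]
the job is handed in; nothing more can be done
None
```

The yellow box is back in the tray's row, standing upright with its window to the front, and I handed the job in at about 47 s of the 72 s allowed.

**What I did:**
- **Standing it up:** I pivoted the box upright in a light grip on the table.
- **Making room:** I nudged the two pairs apart with shut fingers until the gap was about 71 mm. The readings after the pushes showed at most about 5 N.
- **Placing it:** I regripped the box across its depth and lowered it until it touched the tray floor. The height matched what I expected and the force changed by only about 1.6 N. Then I released it and backed away.

**Last checks:**
- **Yellow box:** its top measures 42.6 x 60.6 mm at tray height, with a yaw of -6.2° against the row's -6°. The face towards the front is pale like the neighbouring windows.
- **Other four boxes:** their tops are at the right size and height, so they are upright.
- **Table items:** the scene camera found all six within about 3 mm of where they started.

**What disagreed or went wrong:**
- **Depth in the tray:** the yellow box stands about 4 mm further forward than the row's line, which is within the tray's slack.
- **Fingertip height:** the real fingertips sat about 33 mm higher than the reported tool position. My first grasp closed above the box because of this, and I corrected for it afterwards.
- **A short drop:** while I was easing the grip during standing-up, the box slipped about 20 mm back onto the table once.
- **Unconfirmed by eye:** the picture limit ran out before the last view, so the final state is checked by numbers only. In the last top view the detector also missed the figure and the bottle and confused the tape gun with the cup.

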